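Lay down the bottle box, unload it and stow the tray

ROBOT

A 6-joint arm with a two-finger parallel gripper is mounted at the origin on the work surface. World frame = base frame: x ahead of the robot, y to its left, z up, the work surface at z = 0. Lengths are in mm, angles in rad, forces in N, time in s.
With the tool pointing down it reaches from about 350 to 875 mm from the base axis. Payload 4.2 kg.
Tool frame: the origin (TCP) lies midway between the tips of the shut fingers; the grasp point (between the pads) lies 19 mm behind it (bot.pinch_z is the z of the grasp point in the tool frame, in mm); z points along the fingers, y is the line along which they close (so a half turn about z gives the same grasp; the last joint's range is limited). The gripper opens to 87 mm and grips with 3 to 60 N. Pads are 19 mm wide; open, the fingers measure 117 mm over their backs; the gripper's body (75 mm by 190 mm) begins 51 mm behind the grasp point.
Start: joints at [-0.888, 0.385, 0.008, 0, -1.194, -0.259], TCP at [257.029, -569.68, 222.55] pointing down, gripper open.
Joint ranges: [-3.14, 3.14], [-1.21, 2.06], [-1.07, 1.41], [-3.16, 2.05], [-2.99, -0.16], [-3.1, 3.1]. Speed limits (rad/s): [2.79, 2.79, 3.14, 3.14, 3.14, 3.14].

INTERFACE

Orientations are given as a unit quaternion [x, y, z, w].
In Python, from plant import bot gives the robot as it stands.
- The arm moves only by the tool move_arm, never from a script. Its argument "rows" is a list of rows, each a list of 2 entries, a list of its own where there are three numbers: the shift along the tool's x, y, z in mm, then the turn, a rotation vector about the tool's x, y, z in rad. A call has 1 to 5 rows; each row is the pose to reach, as a shift and turn from the pose commanded when the call began, along the tool's axes at that moment; what a row does not reach only later rows make up. A row lasts 1/12 s, in which the tool goes at most 41.7 mm and 7.16 degrees, less where a joint would pass 70% of its speed; a pose out of reach is approached as far as the arm can. A call with a gripper value outside its range is refused whole. "fingers" is the finger opening in mm, from 0 to 87, set as the call begins (left out, the last holds). The fingers move at their own pace and stop on an object; "squeeze" is the grip in N (left out, the last holds). Time passes only in rows, so rows that repeat a pose let the fingers close. It gives the time, the measured TCP pose, the force, the opening and the grip force at its end, in the units of the state.
- bot.state(): the state, without advancing time (a new reading comes with each control period).
- bot.get_image(name): name is "scene" or "top"; returns a dict with "frame" (400x640x3 uint8, red, green, blue), "fx", "fy", "cx", "cy" (pixels), "dist" ([k1, k2, p1, p2, k3] as OpenCV has them; the pictures are not rectified), "eye" and "rotation" of the camera in the world. Camera axes: x right, y down, z forward; pixel columns grow to the right and rows downward; lengths in mm; the calibration is good to about 2 mm. A picture is of the moment at which its call begins. There is no depth.
- bot.hand_in(): hands the job in; it is judged then, once.
Trained networks look in a picture, given as the dict that the camera call returned (one of the last four; its "shot" number tells which), for a name from the list of things; names that differ only in an ending like _2 or _b are one class to them, and where a whole thing is asked for, a point or a joint stands for the part that bears it (a point fixed in the world has none). Each returns a list of dicts, best first, with "p" (0 to 1); they miss things now and then, are a little off and sometimes report something else, mostly with a low value. They report only what shows in the picture. A call takes as long as a camera call. They do not tell look-alikes from the thing itself.
- bot.cut_out(picture, name): "mask" (400x640 bool, what is visible of it) and "pixel" ([column, row] in pixels, amid what is visible of it).
The state is a dict: "clock": time; "joints": joint angles; "joint_vel": joint speeds; "joint_torque": joint torques, N m; "tool_pos": TCP position; "eef_rot": TCP orientation; "force": force on the tool from outside, world axes, zero at the start; "wrist_torque": the same for the moment, N m; "finger_gap": finger opening in mm; "grasp_force": force on a finger pad.
Only numpy, scipy, OpenCV 4.12 (cv2) and the standard library are available. Lean on these libraries where they do the work, as an engineer would, in place of code of your own. Each camera call takes 0.05 s, during which the arm holds its last target. There are 200 camera calls.

TASK

The tall bottle box stands with its foot against the edge of the white board: push its top over that edge so that it falls on its back and lies flat on the board, then slide the lid along its grooves out past the box's head and lay it flat on the table with its handle up. Lay every bottle on its side on the floor of the tray, none on top of another, and then slide the loaded tray squarely in under the riser until it is fully home against the back rail. Leave the box lying where it fell, and do not knock over or shove the jug or the jar.

Things in the scene. Friction and masses are not known exactly. Their poses are not given: they have to be found in the camera images.
- box: Tall plywood box with sliding lid, stands 76 mm deep (x) x 132 wide (y) x 252 high (z), 0.6-1.0 kg filled. Origin: centre of its underside; z up to its head; back faces +x (the board), lid on the -x face. It starts with its foot against, or within a few mm of, the board's edge, which blocks it from sliding on; a light push on its top (about 2 N at 210 mm height) tips it over the edge, and past about 17 degrees it falls by itself. Laid on its back its x axis points down.
- box_foot (a point): Middle of the box's lower back edge (38 mm along x and 3 mm up from the box origin): the edge that the board blocks.
- box_in (a point): Middle of the box's cavity on the inner face of its 8 mm back. Lying: cavity 108 mm wide, 237 mm long; bottles lie across it in slots 48, 101, 154, 207 mm from the foot, some empty, carried by cradle bars along both long walls (18 mm wide, slot floor 24 mm, teeth 42 mm above the back's outer face); fingers have room between the bars. Rims 76 mm high, head wall 60 mm.
- lid: Lid plate 5 mm (x) x 120 (y) x 242 (z), 90 g. Origin: plate centre; axes parallel to the box's when shut, then 130 mm from the foot along box z and 63 mm above the back's outer face. It runs in grooves in the long walls (2 mm play) under lips rising 11 mm above the plate, 108 mm apart; leaves only past the head (+z), after 243 mm of travel. It may slide out by up to 90 mm by itself as the box falls.
- lid_grip (a point): Middle of the outer face of the lid's wooden handle bar, 37.5 mm from the plate's centre along -x of the lid. The bar is 16 mm (z) x 60 mm (y) and stands 35 mm out from the plate at its centre.
- board: White work board fixed to the table, 270 mm (x) x 160 mm (y) x 10 mm thick, origin at the centre of its underside. Its -x edge, nearest the standing box, is the step that blocks the box's foot; the box is to fall towards the board's +x.
- board_edge (a point): Middle of the upper corner of the board's -x edge, 10 mm above the table.
- tray: Loose aluminium tray, outside 140 mm (x) x 260 mm (y) x 30 mm high, walls and floor 4 mm, 0.5 kg, open on top, origin at the centre of its underside. A black handle fin sticks out of the middle of its -x wall. It stands on the table in front (-x side) of the riser, roughly in line with it.
- tray_handle (a point): Top middle of the tray's handle fin, 92.5 mm from the tray's centre along -x. The fin is 45 mm long (x), 12 mm thick (y), 40 mm high from the table.
- riser: Low bench riser fixed to the table: a shelf 90 mm deep (x) x 330 mm wide (y), its underside 46 mm and its top 56 mm above the table, on end legs 306 mm apart inside. Origin on the table under its centre. Open towards -x; a back rail 30 mm high stops the tray.
- riser_back (a point): Middle of the front face of the riser's back rail, on the table, 35 mm behind the riser's centre (+x). With the tray home its +x wall touches this, its centre is 35 mm in front of the riser's centre, and 60 mm of it stand out in front of the shelf.
- bottle0: Square sample bottle with a blue cap (all alike), 28 x 28 mm, 100 mm long along its y with the cap (28 mm round, last 18 mm) at +y, origin at its middle, about 55 g. At the start inside the box, slot 0 counted from the foot; may be absent. Laid on its side in the box its middle lies 38 mm above the outer face of the box's back.
- bottle1: Square sample bottle with a blue cap (all alike), 28 x 28 mm, 100 mm long along its y with the cap (28 mm round, last 18 mm) at +y, origin at its middle, about 55 g. At the start inside the box, slot 1 counted from the foot; may be absent. Laid on its side in the box its middle lies 38 mm above the outer face of the box's back.
- bottle2: Square sample bottle with a blue cap (all alike), 28 x 28 mm, 100 mm long along its y with the cap (28 mm round, last 18 mm) at +y, origin at its middle, about 55 g. At the start inside the box, slot 2 counted from the foot; may be absent. Laid on its side in the box its middle lies 38 mm above the outer face of the box's back.
- bottle3: Square sample bottle with a blue cap (all alike), 28 x 28 mm, 100 mm long along its y with the cap (28 mm round, last 18 mm) at +y, origin at its middle, about 55 g. At the start inside the box, slot 3 counted from the foot; may be absent. Laid on its side in the box its middle lies 38 mm above the outer face of the box's back.
- jug: Bystander: grey reagent bottle with blue cap, 84 mm across, 200 mm high, origin under its centre.
- jar: Bystander: amber jar, 52 mm across, 85 mm high, standing on the riser, origin under its centre.
Mind the look-alikes: they are no part of the job. There is more than one size of the lid; the job needs the larger.

How it is judged (in metres and radians):
On the way, in this order (a step that is already met when the one before it is completed fails the run):
1. the box lies flat on its back on the board, its lid still in its grooves and less than half out (angle between box's own x axis and vertical above 3.05 rad and x of box in the frame of board between -0.19 and -0.09 m and y of box in the frame of board between -0.05 and 0.05 m and linear speed of box below 0.02 m/s and z of lid in the frame of box below 0.245 m and x of lid in the frame of box between -0.04 and -0.01 m), for 0.3 s.
2. the lid has been slid well out (150 mm) and is still in its grooves (z of lid in the frame of box above 0.28 m and x of lid in the frame of box between -0.045 and -0.01 m).
3. every bottle lies on its side on the tray's floor while the tray is still out in front of the riser (x of bottle0 in the frame of tray between -0.065 and 0.065 m and y of bottle0 in the frame of tray between -0.125 and 0.125 m and z of bottle0 in the frame of tray between 0.008 and 0.028 m and angle between bottle0's own y axis and vertical between 1.42 and 1.72 rad and linear speed of each of bottle0, bottle1, bottle2, bottle3 below 0.02 m/s and x of bottle1 in the frame of tray between -0.065 and 0.065 m and y of bottle1 in the frame of tray between -0.125 and 0.125 m and z of bottle1 in the frame of tray between 0.008 and 0.028 m and angle between bottle1's own y axis and vertical between 1.42 and 1.72 rad and x of bottle2 in the frame of tray between -0.065 and 0.065 m and y of bottle2 in the frame of tray between -0.125 and 0.125 m and z of bottle2 in the frame of tray between 0.008 and 0.028 m and angle between bottle2's own y axis and vertical between 1.42 and 1.72 rad and x of bottle3 in the frame of tray between -0.065 and 0.065 m and y of bottle3 in the frame of tray between -0.125 and 0.125 m and z of bottle3 in the frame of tray between 0.008 and 0.028 m and angle between bottle3's own y axis and vertical between 1.42 and 1.72 rad and x of tray in the frame of riser below -0.06 m), for 0.2 s.
At the end, for the whole second after the job is handed in: Box flat on its back on the board, foot within 45 mm of its edge and box within 50 mm of its middle line; lid flat, handle up, on table or board; every bottle on its side on the tray's floor; tray flat, square and under the riser, within 10 mm of its back rail; all at rest (angle between box's own x axis and vertical above 3.05 rad and x of box in the frame of board between -0.19 and -0.09 m and y of box in the frame of board between -0.05 and 0.05 m and linear speed of each of box, bottle0, bottle1, bottle2, bottle3, lid, tray below 0.02 m/s and x of bottle0 in the frame of tray between -0.065 and 0.065 m and y of bottle0 in the frame of tray between -0.125 and 0.125 m and z of bottle0 in the frame of tray between 0.008 and 0.028 m and angle between bottle0's own y axis and vertical between 1.42 and 1.72 rad and x of bottle1 in the frame of tray between -0.065 and 0.065 m and y of bottle1 in the frame of tray between -0.125 and 0.125 m and z of bottle1 in the frame of tray between 0.008 and 0.028 m and angle between bottle1's own y axis and vertical between 1.42 and 1.72 rad and x of bottle2 in the frame of tray between -0.065 and 0.065 m and y of bottle2 in the frame of tray between -0.125 and 0.125 m and z of bottle2 in the frame of tray between 0.008 and 0.028 m and angle between bottle2's own y axis and vertical between 1.42 and 1.72 rad and x of bottle3 in the frame of tray between -0.065 and 0.065 m and y of bottle3 in the frame of tray between -0.125 and 0.125 m and z of bottle3 in the frame of tray between 0.008 and 0.028 m and angle between bottle3's own y axis and vertical between 1.42 and 1.72 rad and x of tray in the frame of riser between -0.045 and -0.025 m and y of tray in the frame of riser between -0.04 and 0.04 m and angle between the x axis of tray and the x axis of riser, either way round below 0.12 rad and height (world z) of lid below 0.022 m and angle between lid's own x axis and vertical above 3 rad and height (world z) of tray below 0.006 m and angle between tray's own z axis and vertical below 0.05 rad); the robot touches nothing.
It fails at once if the jug is tipped or pushed more than 40 mm (distance of jug from where it was at the start of the episode above 0.04 m or angle between jug's own z axis and vertical above 0.4 rad).
It fails at once if the jar is tipped or pushed more than 40 mm (distance of jar from where it was at the start of the episode above 0.04 m or angle between jar's own z axis and vertical above 0.4 rad).
Of bottle0, bottle1, bottle2, bottle3 only 3 to 4 are there at a start; the rules pass over those that are not, and their reading is None.
At some moment in a run one of tray may be knocked a few centimetres aside while the robot is not near it.
Once in a run the grip may slacken for a moment while it holds something.
It also fails if it takes over 208 s, if anything falls off the work surface, if the arm or the gripper's body presses on something with over 40 N, if the wrist force passes 120 N, or if a joint passes its speed limit or range.

## Working session

There is one attempt and no reset: what is moved stays moved. The work goes in short steps, Python scripts to look and compute and a tool call to move; the robot and the scene stay as the last step left them, time stands still between calls to the robot, and variables do not carry over. Pictures are saved under pics/ and viewed, at most 18 in all, crops included, and the job is handed in when it is done.

Besides the shell and the picture viewer there is one more tool, called after "Request:" as name(argument=value, ...), one argument or row to a line, values as JSON. move_arm: Moves the arm, as the interface text tells. Its arguments: {"type":"object","properties":{"rows":{"type":"array","items":{"type":"array"}},"fingers":{"type":"number"},"squeeze":{"type":"number"}},"required":["rows"]}

```bash
mkdir -p pics; cat > h.py <<'E'
import numpy as np, cv2, json
from plant import bot
from scipy.spatial.transform import Rotation as R
def K(p): return np.array([[p['fx'],0,p['cx']],[0,p['fy'],p['cy']],[0,0,1.]])
def ray(p,px):
    u=cv2.undistortPoints(np.array([[px]],float),K(p),np.array(p['dist'],float))[0,0]
    return np.array(p['eye'],float), np.array(p['rotation'],float)@np.array([u[0],u[1],1])
def atz(p,px,z):
    e,d=ray(p,px); return e+d*(z-e[2])/d[2]
def proj(p,X):
    Rm=np.array(p['rotation'],float); c=(np.atleast_2d(X)-np.array(p['eye']))@Rm
    return cv2.projectPoints(c,np.zeros(3),np.zeros(3),K(p),np.array(p['dist'],float))[0][:,0]
def save(p,n,crop=None,s=1):
    f=p['frame'][:,:,::-1]
    if crop: f=f[crop[1]:crop[3],crop[0]:crop[2]]
    cv2.imwrite('pics/'+n,cv2.resize(f,None,fx=s,fy=s,interpolation=cv2.INTER_CUBIC))
def st():
    s=bot.state(); print(round(s['clock'],2),np.round(s['tool_pos'],1),np.round(s['eef_rot'],4),'F',np.round(s['force'],1),'gap',round(s['finger_gap'],1),round(s['grasp_force'],1)); return s
def totool(target,s=None):
    """shift in tool axes to bring TCP to world target"""
    s=s or bot.state(); return R.from_quat(s['eef_rot']).inv().apply(np.array(target)-np.array(s['tool_pos']))
E
python3 - <<'E'
from h import *
s=st()
print(R.from_quat(s['eef_rot']).as_matrix().round(3))
for n in ['scene','top']:
    p=bot.get_image(n); save(p,n+'0.png',s=1.25)
    print(n,p['eye'],np.round(p['rotation'],3).tolist(),p['fx'])
    for k in ['box','lid','lid_grip','board','tray','tray_handle','riser','jug','jar','bottle0']:
        print(k,[(round(d['p'],2),np.round(d['pixel']).tolist(),int(d['mask'].sum())) for d in bot.cut_out(p,k)][:4])
E
```

```text
0.0 [ 256.8 -569.1  221.4] [-2.102e-01  9.776e-01  1.100e-03 -3.000e-04] F [ 0.1 -0.2 -0.1] gap 86.9 0.0
[[-0.912 -0.411 -0.001]
 [-0.411  0.912  0.002]
 [ 0.     0.002 -1.   ]]
scene [1191.96017008  168.31327241 1108.0464039 ] [0.561, 0.769, -0.251, -0.177] 366.30405220986154
box [(0.56, [253.0, 175.0], 2270), (0.2, [240.0, 242.0], 1109)]
lid [(0.58, [221.0, 173.0], 419), (0.45, [408.0, 278.0], 3461)]
lid_grip [(0.79, [218.0, 170.0], 415), (0.59, [244.0, 144.0], 8)]
board [(0.59, [306.0, 209.0], 2669)]
tray [(0.59, [424.0, 238.0], 3177)]
tray_handle [(0.81, [420.0, 242.0], 3137)]
riser [(0.63, [408.0, 279.0], 3478), (0.33, [307.0, 206.0], 2775)]
jug [(0.93, [241.0, 243.0], 1081)]
jar [(0.95, [455.0, 277.0], 444)]
bottle0 []
top [ 453.07849534  -64.39988348 1272.86439647] [-0.697, 0.716, -0.02, 0.033] 432.79847326622206
box [(0.81, [422.0, 209.0], 2402)]
lid [(0.93, [474.0, 238.0], 1714), (0.61, [446.0, 214.0], 102)]
lid_grip [(0.98, [471.0, 242.0], 1604), (0.62, [447.0, 209.0], 121)]
board [(0.71, [347.0, 220.0], 5186)]
tray [(0.73, [199.0, 218.0], 4590), (0.58, [420.0, 211.0], 2473)]
tray_handle [(0.89, [202.0, 222.0], 4694)]
riser [(0.96, [213.0, 164.0], 3326)]
jug [(0.78, [395.0, 135.0], 1062)]
jar [(0.66, [166.0, 160.0], 448)]
bottle0 []
```

```bash
sed -i "s/np.array(p\['rotation'\],float)/R.from_quat(p['rotation']).as_matrix()/" h.py; grep -n as_matrix h.py
```

```text
7:    return np.array(p['eye'],float), R.from_quat(p['rotation']).as_matrix()@np.array([u[0],u[1],1])
11:    Rm=R.from_quat(p['rotation']).as_matrix(); c=(np.atleast_2d(X)-np.array(p['eye']))@Rm
```

View pics/scene0.png

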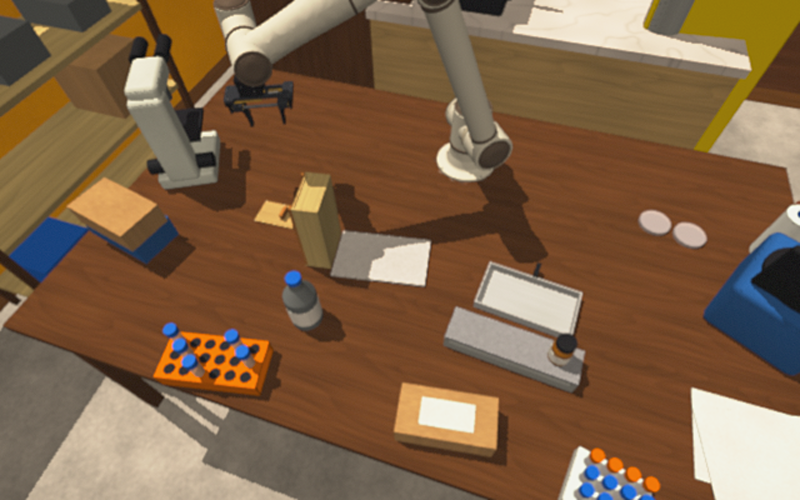

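View pics/top0.png

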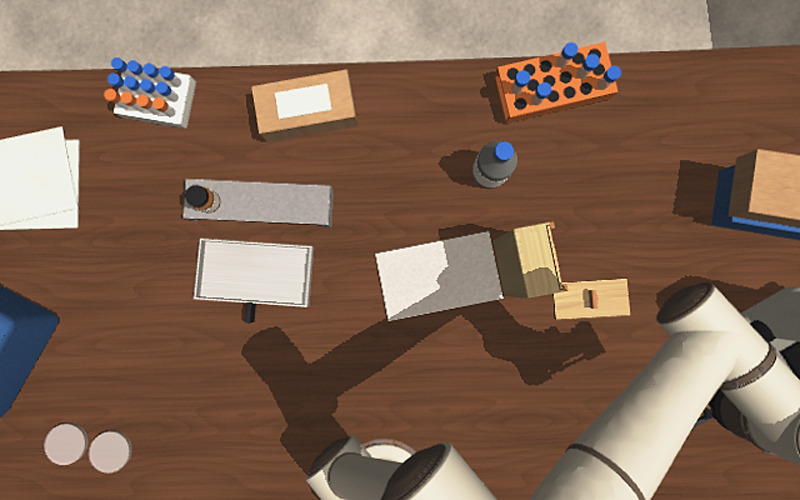

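```bash
python3 - <<'E'
from h import *
p=bot.get_image('top')
def rect(name,z,i=0):
    d=bot.cut_out(p,name)
    d=d[i]; m=d['mask'].astype(np.uint8)
    c=max(cv2.findContours(m,0,2)[0],key=cv2.contourArea)[:,0]
    X=np.array([atz(p,q.astype(float),z)[:2] for q in c],np.float32)
    r=cv2.minAreaRect(X); print(name,np.round(d['p'],2),np.round(r[0],1),np.round(r[1],1),round(r[2],2)); print(cv2.boxPoints(r).round(1).tolist())
rect('board',10); rect('tray',30); rect('riser',56);rect('jug',100);rect('jar',56+85)
rect('lid',5)
f=lambda x,y,z:atz(p,np.array([x,y])/1.25,z).round(1)
print('board corners',[f(*q,10) for q in [(375,252),(490,232),(502,299),(387,320)]])
print('tray corners',[f(*q,30) for q in [(199,239),(313,246),(309,306),(195,298)]])
print('riser corners',[f(*q,56) for q in [(184,179),(332,186),(331,225),(182,218)]])
print('handle',f(249,308,40), f(247,320,40))
print('jug cap',f(505,150,200),'jar',f(198,196,141))
for i,k in [('box',0)]:
  pass
save(p,'box1.png',(380,160,520,270),5)
E
```

```text
board 0.63 [ 476.5 -140.8] [162.1 271.2] 9.41
[[374.29998779296875, -20.299999237060547], [418.6000061035156, -287.79998779296875], [578.5999755859375, -261.29998779296875], [534.2999877929688, 6.199999809265137]]
tray 0.64 [475.  285.5] [268.2 184. ] 85.34
[[372.3999938964844, 159.39999389648438], [555.7999877929688, 144.39999389648438], [577.5999755859375, 411.70001220703125], [394.20001220703125, 426.70001220703125]]
riser 0.67 [653.  265.3] [337.7  94.2] 85.84
[[593.7999877929688, 100.30000305175781], [687.7999877929688, 93.5], [712.2000122070312, 430.3999938964844], [618.2999877929688, 437.20001220703125]]
jug 0.67 [ 715.7 -267.4] [ 82.7 107.5] 61.3
[[648.7000122070312, -277.8999938964844], [743.0, -329.5], [782.7000122070312, -256.8999938964844], [688.4000244140625, -205.3000030517578]]
jar 0.88 [650.4 362.5] [75.5 50.7] 62.03
[[610.2999877929688, 341.1000061035156], [655.0999755859375, 317.29998779296875], [690.5, 384.0], [645.7999877929688, 407.79998779296875]]
lid 0.66 [ 491.  -415.4] [73.2  7.9] 8.52
[[454.20001220703125, -417.0], [455.3999938964844, -424.79998779296875], [527.7999877929688, -413.8999938964844], [526.5999755859375, -406.1000061035156]]
board corners [array([536.2,   5.2,  10. ]), array([ 575.9, -264.6,   10. ]), array([ 419.6, -286.2,   10. ]), array([377.6, -19.1,  10. ])]
tray corners [array([575.7, 410.5,  30. ]), array([552.5, 147.1,  30. ]), array([415., 158.,  30.]), array([440.1, 419.2,  30. ])]
riser corners [array([711.5, 434.7,  56. ]), array([686.3,  97.3,  56. ]), array([597.1, 101.1,  56. ]), array([622. , 439.1,  56. ])]
handle [414.3 292.7  40. ] [387.4 297.3  40. ]
jug cap [ 721.5 -270.3  200. ] jar [656.2 370.2 141. ]
```

View pics/box1.png

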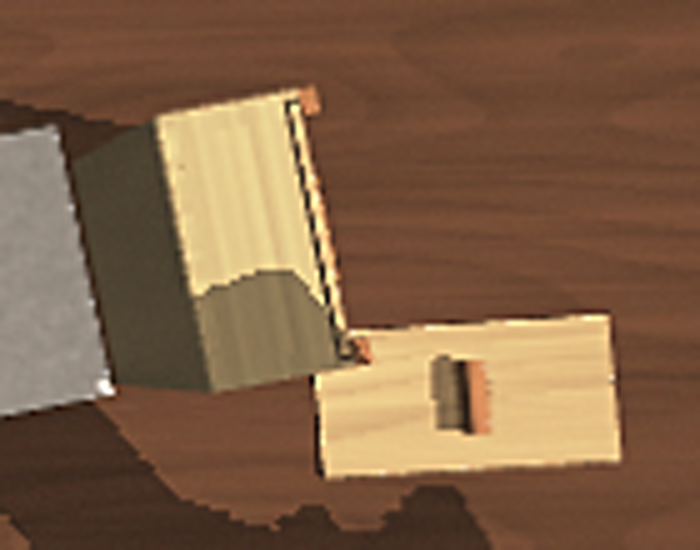

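The top view shows the box standing at the board's right edge, about pixel (422,209), with its own lid in its right-hand face at about (445,205). A smaller look-alike lid lies on the table at (474,238) and is not part of the job. The tray is at (202,218), the riser at (206,162), the jug at (395,135) and the jar at (160,158).

Next I turn the tool square to the board and go behind the box.

Request:
move_arm(
  rows=[
    [[0, 0, 0], [0, 0, -0.6]],
    [[0, 0, 0], [0, 0, -0.6]],
    [[0, 0, 0], [0, 0, -0.6]],
    [[0, 0, 0], [0, 0, -0.6]],
    [[0, 0, 0], [0, 0, -0.6]],
  ],
  fingers=50,
)

```text
clock: 1.87
tool_pos: [257.0, -569.7, 222.6]
eef_rot: [-0.492, 0.87, -0.0, -0.0]
force: [-1.0, 0.3, 0.9]
finger_gap: 61.5
grasp_force: 0.0
```

Request:
move_arm(
  rows=[
    [[0, 0, 0], [0, 0, -0.6]],
    [[0, 0, 0], [0, 0, -0.6]],
    [[0, 0, 0], [0, 0, -0.6]],
    [[0, 0, 0], [0, 0, -0.6]],
    [[0, 0, 0], [0, 0, -0.6]],
  ],
)

```text
clock: 2.28
tool_pos: [257.0, -569.7, 222.6]
eef_rot: [0.728, -0.686, 0.0, -0.0]
force: [-0.3, -0.5, -1.1]
finger_gap: 49.9
grasp_force: 0.0
```

Request:
move_arm(
  rows=[
    [[0, 0, 0], [0, 0, -0.1]],
    [[0, 0, 0], [0, 0, -0.1]],
  ],
)

```text
clock: 2.45
tool_pos: [257.0, -569.7, 222.5]
eef_rot: [0.76, -0.65, 0.0, -0.0]
force: [0.3, -0.1, 0.5]
finger_gap: 50.0
grasp_force: 0.0
```

Request:
move_arm(
  rows=[
    [[-64, -141, 8], [0, 0, 0]],
    [[-64, -141, 8], [0, 0, 0]],
    [[-64, -141, 8], [0, 0, 0]],
    [[-64, -141, 8], [0, 0, 0]],
    [[-64, -141, 8], [0, 0, 0]],
  ],
)

```text
clock: 2.87
tool_pos: [390.7, -482.2, 214.1]
eef_rot: [0.76, -0.65, 0.0, -0.0]
force: [0.3, -1.3, -0.3]
finger_gap: 49.9
grasp_force: 0.0
```

Request:
move_arm(
  rows=[
    [[-64, -141, 8], [0, 0, 0]],
    [[-64, -141, 8], [0, 0, 0]],
    [[-64, -141, 8], [0, 0, 0]],
    [[-64, -141, 8], [0, 0, 0]],
    [[-64, -141, 8], [0, 0, 0]],
  ],
)

```text
clock: 3.28
tool_pos: [520.2, -397.4, 205.6]
eef_rot: [0.76, -0.65, 0.0, -0.0]
force: [-1.5, -0.6, 0.4]
finger_gap: 50.0
grasp_force: 0.0
```

Request:
move_arm(
  rows=[
    [[-10, 3, 0], [0, 0, 0]],
    [[-20, 3, 0], [0, 0, 0]],
    [[-28, 3, 0], [0, 0, 0]],
    [[-35, 3, 0], [0, 0, 0]],
    [[-40, 3, 0], [0, 0, 0]],
  ],
)

```text
clock: 3.7
tool_pos: [506.6, -360.7, 207.0]
eef_rot: [0.759, -0.651, 0.0, -0.0]
force: [0.7, 0.2, -0.6]
finger_gap: 50.2
grasp_force: 0.0
```

Request:
move_arm(
  rows=[
    [[-4, 0, 0], [0, 0, 0]],
    [[-8, 0, 0], [0, 0, 0]],
    [[-12, 0, 0], [0, 0, 0]],
    [[-16, 0, 0], [0, 0, 0]],
    [[-20, 0, 0], [0, 0, 0]],
  ],
)

```text
clock: 4.12
tool_pos: [504.3, -341.5, 207.0]
eef_rot: [0.759, -0.651, 0.001, 0.0]
force: [-0.1, -1.7, 1.0]
finger_gap: 50.2
grasp_force: 0.8
```

Request:
move_arm(
  rows=[
    [[-4, 0, 0], [0, 0, 0]],
    [[-8, 0, 0], [0, 0, 0]],
    [[-12, 0, 0], [0, 0, 0]],
    [[-16, 0, 0], [0, 0, 0]],
    [[-20, 0, 0], [0, 0, 0]],
  ],
)

```text
clock: 4.53
tool_pos: [500.9, -321.0, 206.4]
eef_rot: [0.759, -0.651, -0.0, -0.0]
force: [0.6, -0.4, 0.6]
finger_gap: 49.9
grasp_force: 0.4
```

```bash
python3 - <<'E'
from h import *
st(); p=bot.get_image('top'); save(p,'tip.png',(340,130,540,270),4)
E
```

```text
4.53 [ 500.9 -321.   206.4] [ 7.591e-01 -6.510e-01 -3.000e-04 -0.000e+00] F [ 0.6 -0.4  0.6] gap 49.9 0.4
```

View pics/tip.png

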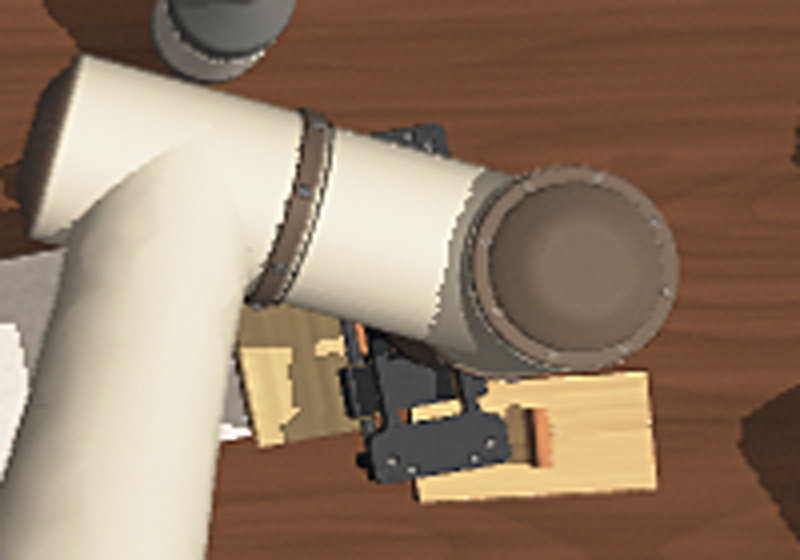

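The arm hides most of it, but the fingers at about (430,220) are against the lid face near the top of the box. The box is starting to tip, so I keep pushing.

Request:
move_arm(
  rows=[
    [[-5, 0, 0], [0, 0, 0]],
    [[-10, 0, 0], [0, 0, 0]],
    [[-15, 0, 0], [0, 0, 0]],
    [[-20, 0, 0], [0, 0, 0]],
    [[-25, 0, 0], [0, 0, 0]],
  ],
)

```text
clock: 5.0
tool_pos: [497.0, -296.2, 206.4]
eef_rot: [0.759, -0.651, -0.0, -0.0]
force: [-0.0, -0.9, -0.1]
finger_gap: 50.3
grasp_force: 0.0
```

Request:
move_arm(
  rows=[
    [[-5, 0, 0], [0, 0, 0]],
    [[-10, 0, 0], [0, 0, 0]],
    [[-15, 0, 0], [0, 0, 0]],
    [[-20, 0, 0], [0, 0, 0]],
    [[-25, 0, 0], [0, 0, 0]],
  ],
)

```text
clock: 5.42
tool_pos: [493.4, -271.6, 206.6]
eef_rot: [0.759, -0.651, 0.0, -0.0]
force: [-0.1, -0.2, 0.2]
finger_gap: 50.1
grasp_force: 0.0
```

Request:
move_arm(
  rows=[
    [[0, 0, -5], [0, 0, 0]],
    [[0, 0, -10], [0, 0, 0]],
    [[0, 0, -20], [0, 0, 0]],
    [[0, 0, -30], [0, 0, 0]],
    [[0, 0, -40], [0, 0, 0]],
  ],
)

```text
clock: 5.83
tool_pos: [493.8, -272.5, 248.1]
eef_rot: [0.759, -0.651, 0.001, -0.0]
force: [-0.2, -0.9, 0.3]
finger_gap: 49.8
grasp_force: 0.0
```

Request:
move_arm(
  rows=[
    [[40, 0, -20], [0, 0, 0]],
    [[80, 0, -60], [0, 0, 0]],
    [[120, 0, -80], [0, 0, 0]],
    [[150, 0, -80], [0, 0, 0]],
    [[150, 0, -80], [0, 0, 0]],
  ],
)

```text
clock: 6.25
tool_pos: [517.0, -426.0, 329.3]
eef_rot: [0.758, -0.653, 0.003, 0.0]
force: [0.2, 0.1, -1.1]
finger_gap: 49.9
grasp_force: 0.0
```

```bash
python3 - <<'E'
from h import *
st(); p=bot.get_image('scene'); save(p,'fall.png',(160,90,400,260),3)
E
```

```text
6.25 [ 517.  -426.   329.3] [ 7.577e-01 -6.526e-01  3.100e-03  3.000e-04] F [ 0.2  0.1 -1.1] gap 49.9 0.0
```

View pics/fall.png

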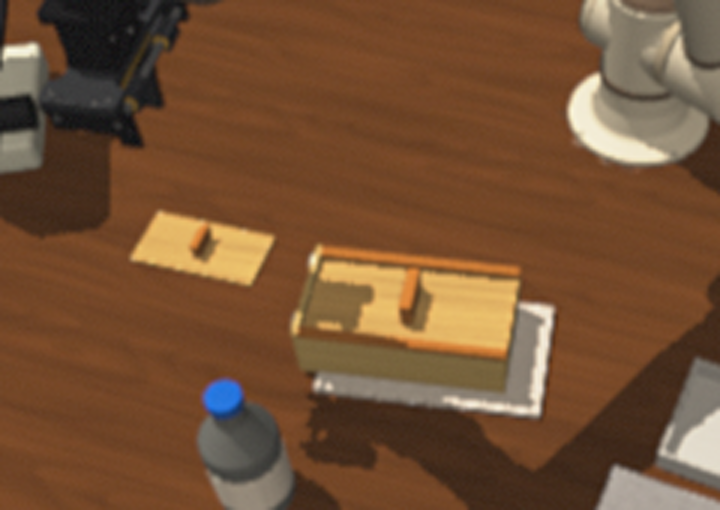

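The box lies flat on its back on the board, with the lid in its grooves and the handle at about crop (410,290). Next I measure the lid handle and the box.

```bash
python3 - <<'E'
from h import *
for n in ['scene','top']:
    p=bot.get_image(n); f=p['frame'].astype(int)
    save(p,'m_'+n+'.png',(280,130,480,270) if n=='top' else (200,150,360,260),4)
    # orange-ish handle by colour
    hsv=cv2.cvtColor(p['frame'],cv2.COLOR_RGB2HSV)
    for k,z in [('lid_grip',110.5),('lid',75.5),('box',86)]:
        for d in bot.cut_out(p,k)[:3]:
            c=max(cv2.findContours(d['mask'].astype(np.uint8),0,2)[0],key=cv2.contourArea)[:,0]
            r=cv2.minAreaRect(np.array([atz(p,q.astype(float),z)[:2] for q in c],np.float32))
            print(n,k,round(d['p'],2),np.round(d['pixel']),'c',np.round(r[0],1),np.round(r[1],1),round(r[2],1),atz(p,d['pixel'],z).round(1))
E
```

```text
scene lid_grip 0.83 [226. 172.] c [ 493.  -420.4] [ 77.1 148. ] 2.5 [ 489.7 -427.5  110.5]
scene lid_grip 0.6 [298. 193.] c [ 494.6 -156.1] [103.1 235. ] 10.9 [ 501.1 -149.8  110.5]
scene lid_grip 0.34 [240. 243.] c [ 729.3 -257.4] [178.3  85. ] 41.9 [ 739.4 -254.   110.5]
scene lid 0.86 [228. 171.] c [ 468.5 -443. ] [ 79.5 158.5] 2.0 [ 460.2 -442.6   75.5]
scene lid 0.85 [298. 191.] c [ 469.5 -167.3] [101.7 240.5] 9.7 [ 471.1 -161.9   75.5]
scene box 0.84 [290. 204.] c [ 498.6 -165.8] [181.1 258.1] 9.7 [ 536.6 -168.3   86. ]
top lid_grip 0.92 [363. 222.] c [ 472.8 -168.7] [105.4 234.5] 9.4 [ 469.4 -167.4  110.5]
top lid_grip 0.59 [479. 243.] c [ 420.1 -467.2] [ 76.7 123.4] 2.5 [ 408.8 -470.6  110.5]
top lid 0.89 [478. 238.] c [ 419.2 -480.3] [ 77.6 129.9] 3.1 [ 419.4 -479.8   75.5]
top lid 0.59 [359. 222.] c [ 474.3 -172. ] [109.5 242.6] 9.6 [ 469.9 -160.9   75.5]
top box 0.83 [361. 201.] c [ 534.9 -168.6] [ 44.5 247. ] 0.7 [ 528.4 -167.4   86. ]
```

View pics/m_top.png

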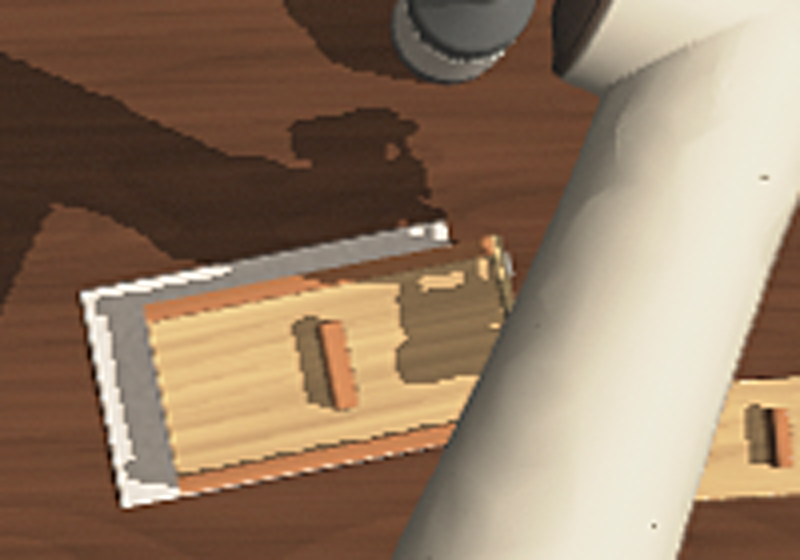

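```bash
python3 - <<'E'
from h import *
p=bot.get_image('top')
q=lambda x,y,z:atz(p,(280+(x-.5)/4,130+(y-.5)/4),z).round(1)
for c in [(322,323),(343,321),(358,408),(337,411),(340,366)]: print('grip',q(*c,110.5))
for c in [(146,310),(182,492),(500,246)]: print('box rim',q(*c,86))
for c in [(150,322),(176,472)]: print('lid head end',q(*c,75.5))
p=bot.get_image('scene')
q=lambda x,y,z:atz(p,(160+x/3,90+y/3),z).round(1)
for c in [(416,270),(407,310),(411,288)]: print('scene grip',q(*c,110.5))
for c in [(520,270),(507,354),(405,345),(316,250),(294,336)]: print('rim',q(*c,86))
st()
E
```

```text
grip [ 501.1 -161.7  110.5]
grip [ 502.  -175.8  110.5]
grip [ 443.7 -183.8  110.5]
grip [ 442.1 -169.8  110.5]
grip [ 472.  -172.8  110.5]
box rim [514.1 -43.6  86. ]
box rim [389.6 -65.   86. ]
box rim [ 551.7 -287.    86. ]
lid head end [506.3 -45.9  75.5]
lid head end [402.7 -61.2  75.5]
scene grip [ 448.5 -167.3  110.5]
scene grip [ 506.6 -156.9  110.5]
scene grip [ 475.4 -163.6  110.5]
rim [392.8 -56.8  86. ]
rim [514.1 -35.3  86. ]
rim [ 537.3 -149.7   86. ]
rim [ 437.5 -302.2   86. ]
rim [ 564.  -275.6   86. ]
6.8 [ 516.4 -419.6  326.9] [ 7.594e-01 -6.506e-01  1.000e-04 -1.000e-04] F [-0.4 -0.8 -0.4] gap 49.9 0.0
```

Request:
move_arm(
  rows=[
    [[-125, 3, 30], [0, 0, 0.6]],
    [[-125, 3, 30], [0, 0, 0.6]],
    [[-125, 3, 30], [0, 0, 0.6]],
    [[-125, 3, 30], [0, 0, 0.6]],
    [[-125, 3, 30], [0, 0, 0.6]],
  ],
)

```text
clock: 7.22
tool_pos: [493.3, -294.5, 296.6]
eef_rot: [-0.532, 0.847, 0.0, -0.0]
force: [0.2, -1.7, -0.2]
finger_gap: 50.0
grasp_force: 0.0
```

Request:
move_arm(
  rows=[
    [[0, 0, 0], [0, 0, 0.6]],
    [[0, 0, 0], [0, 0, 0.6]],
    [[0, 0, 0], [0, 0, 0.6]],
    [[0, 0, 0], [0, 0, 0.6]],
    [[0, 0, 0], [0, 0, 0.6]],
  ],
)

```text
clock: 7.63
tool_pos: [494.2, -296.9, 296.8]
eef_rot: [-0.256, 0.967, -0.0, 0.0]
force: [-0.8, 0.2, -0.5]
finger_gap: 50.0
grasp_force: 0.0
```

Request:
move_arm(
  rows=[
    [[0, 0, 0], [0, 0, 0.359]],
    [[0, 0, 0], [0, 0, 0.359]],
    [[0, 0, 0], [0, 0, 0.359]],
    [[0, 0, 0], [0, 0, 0.359]],
    [[0, 0, 0], [0, 0, 0.359]],
  ],
)

```text
clock: 8.05
tool_pos: [494.3, -297.1, 296.7]
eef_rot: [-0.084, 0.996, -0.0, 0.0]
force: [0.3, 0.3, -0.1]
finger_gap: 50.4
grasp_force: 0.0
```

```bash
cat >> h.py <<'E'
def plan(pos,yaw=None):
    """tool shift and turn about tool z to bring TCP to pos, tool y at world yaw (deg)"""
    s=st(); M=R.from_quat(s['eef_rot']).as_matrix(); y=np.degrees(np.arctan2(M[1,1],M[0,1]))
    print('tilt',M[:2,2].round(4),'yaw_y',y.round(2),'shift',totool(pos,s).round(1),'turnz',None if yaw is None else round(-np.radians((yaw-y+180)%360-180),3))
E
python3 - <<'E'
from h import *
plan((472.5,-171,130),99.5); print(np.round(bot.state()['joints'],2))
E
```

```text
8.05 [ 494.3 -297.1  296.7] [-8.390e-02  9.965e-01 -0.000e+00  1.000e-04] F [ 0.3  0.3 -0.1] gap 50.4 0.0
tilt [ 0.0003 -0.0001] yaw_y 99.63 shift [  0.4 128.  166.7] turnz 0.002
[-0.26  0.26  0.01  0.   -1.32 -1.14]
```

Request:
move_arm(
  rows=[
    [[0, 128, 60], [0, 0, 0]],
    [[0, 128, 120], [0, 0, 0]],
    [[0, 128, 166], [0, 0, 0]],
    [[0, 128, 166], [0, 0, 0]],
    [[0, 128, 166], [0, 0, 0]],
  ],
)

```text
clock: 8.47
tool_pos: [473.7, -173.7, 136.8]
eef_rot: [-0.084, 0.996, -0.0, 0.001]
force: [1.3, -0.0, -0.8]
finger_gap: 49.9
grasp_force: 0.0
```

Request:
move_arm(
  rows=[
    [[0, 0, 0], [0, 0, 0]],
    [[0, 0, 0], [0, 0, 0]],
  ],
)

```text
clock: 8.63
tool_pos: [472.9, -174.1, 136.2]
eef_rot: [-0.084, 0.996, -0.0, -0.002]
force: [0.0, -0.5, 0.5]
finger_gap: 50.0
grasp_force: 0.0
```

```bash
python3 - <<'E'
from h import *
plan((472.5,-171,84),99.5)
for n,c in [('scene',(240,140,340,215))]:
    p=bot.get_image(n); save(p,'grip1.png',c,6); print(proj(p,[(472.5,-171,110.5),(472.5,-171,75.5)]))
E
```

```text
8.63 [ 472.9 -174.1  136.2] [-0.0845  0.9964 -0.     -0.002 ] F [ 0.  -0.5  0.5] gap 50.0 0.0
tilt [-0.0039 -0.0004] yaw_y 99.69 shift [-0.3  3.1 52.2] turnz 0.003
[[295.28292284 184.87053639]
 [295.94989938 190.99171002]]
```

View pics/grip1.png

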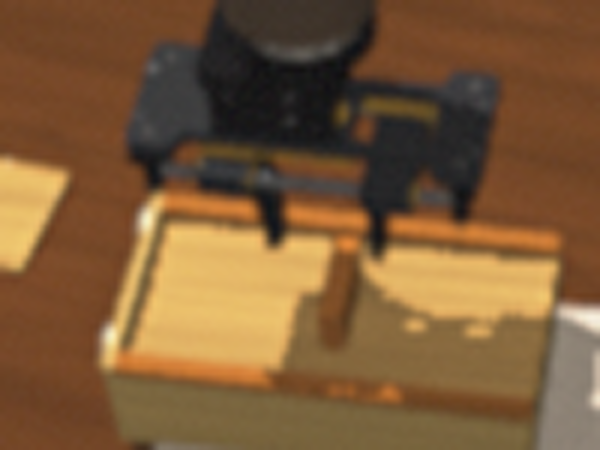

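The fingers straddle the handle bar, which is at crop (340,270). I descend, close at moderate force, then slide the lid.

Request:
move_arm(
  rows=[
    [[0, 5, 20], [0, 0, 0]],
    [[0, 5, 40], [0, 0, 0]],
    [[0, 5, 52], [0, 0, 0]],
    [[0, 5, 52], [0, 0, 0]],
    [[0, 5, 52], [0, 0, 0]],
  ],
)

```text
clock: 9.1
tool_pos: [474.8, -170.7, 87.0]
eef_rot: [-0.082, 0.997, -0.001, 0.001]
force: [1.2, 0.1, -0.8]
finger_gap: 49.8
grasp_force: 0.0
```

Request:
move_arm(
  rows=[
    [[0, 0, 0], [0, 0, 0]],
    [[0, 0, 0], [0, 0, 0]],
    [[0, 0, 0], [0, 0, 0]],
    [[0, 0, 0], [0, 0, 0]],
    [[0, 0, 0], [0, 0, 0]],
  ],
  fingers=5,
  squeeze=30,
)

```text
clock: 9.52
tool_pos: [473.4, -169.8, 86.0]
eef_rot: [-0.082, 0.997, -0.0, 0.001]
force: [-0.1, 0.3, -0.3]
finger_gap: 24.5
grasp_force: 0.0
```

Request:
move_arm(
  rows=[
    [[0, 0, 0], [0, 0, 0]],
    [[0, 0, 0], [0, 0, 0]],
    [[0, 0, 0], [0, 0, 0]],
    [[0, 0, 0], [0, 0, 0]],
    [[0, 0, 0], [0, 0, 0]],
  ],
)

```text
clock: 9.93
tool_pos: [473.2, -169.8, 85.6]
eef_rot: [-0.082, 0.997, -0.0, 0.0]
force: [0.2, 1.1, 2.8]
finger_gap: 15.7
grasp_force: 30.0
```

Request:
move_arm(
  rows=[
    [[0, 5, 0], [0, 0, 0]],
    [[0, 12, 0], [0, 0, 0]],
    [[0, 20, 0], [0, 0, 0]],
    [[0, 28, 0], [0, 0, 0]],
    [[0, 36, 0], [0, 0, 0]],
  ],
)

```text
clock: 10.35
tool_pos: [467.2, -133.5, 85.6]
eef_rot: [-0.083, 0.997, -0.0, 0.0]
force: [0.7, -1.2, 2.9]
finger_gap: 15.8
grasp_force: 30.0
```

Request:
move_arm(
  rows=[
    [[0, 9, 0], [0, 0, 0]],
    [[0, 18, 0], [0, 0, 0]],
    [[0, 27, 0], [0, 0, 0]],
    [[0, 36, 0], [0, 0, 0]],
    [[0, 45, 0], [0, 0, 0]],
  ],
)

```text
clock: 10.77
tool_pos: [459.8, -89.0, 85.6]
eef_rot: [-0.083, 0.997, -0.0, 0.0]
force: [0.4, -3.2, 4.5]
finger_gap: 15.8
grasp_force: 30.0
```

Request:
move_arm(
  rows=[
    [[0, 9, 0], [0, 0, 0]],
    [[0, 18, 0], [0, 0, 0]],
    [[0, 27, 0], [0, 0, 0]],
    [[0, 36, 0], [0, 0, 0]],
    [[0, 45, 0], [0, 0, 0]],
  ],
)

```text
clock: 11.18
tool_pos: [452.3, -44.7, 85.6]
eef_rot: [-0.082, 0.997, -0.0, 0.0]
force: [0.6, -4.3, 4.6]
finger_gap: 16.0
grasp_force: 30.0
```

Request:
move_arm(
  rows=[
    [[0, 9, 0], [0, 0, 0]],
    [[0, 18, 0], [0, 0, 0]],
    [[0, 27, 0], [0, 0, 0]],
    [[0, 36, 0], [0, 0, 0]],
    [[0, 45, 0], [0, 0, 0]],
  ],
)

```text
clock: 11.6
tool_pos: [444.6, -0.3, 85.3]
eef_rot: [-0.082, 0.997, -0.0, -0.0]
force: [0.2, -4.2, 4.3]
finger_gap: 16.0
grasp_force: 30.0
```

```bash
python3 - <<'E'
from h import *
st()
p=bot.get_image('top'); save(p,'slide.png',(220,130,460,270),3)
E
```

```text
11.6 [ 4.446e+02 -3.000e-01  8.530e+01] [-8.230e-02  9.966e-01 -1.000e-04 -3.000e-04] F [ 0.2 -4.2  4.3] gap 16.0 30.0
```

View pics/slide.png

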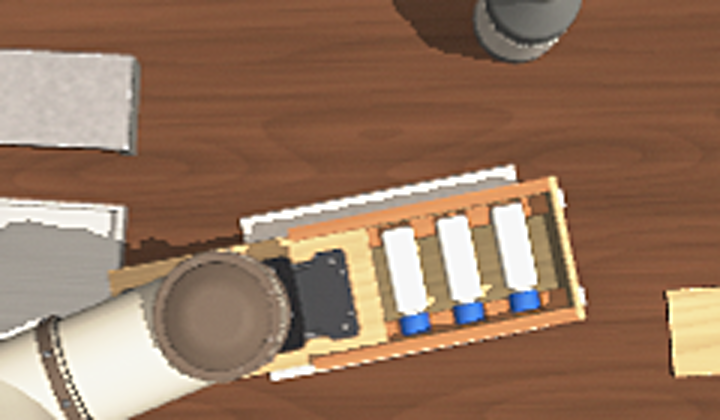

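The lid is 171 mm out. Three bottles show, at crop (405,280), (460,265) and (517,255). I slide it on until it leaves the grooves, then lift.

Request:
move_arm(
  rows=[
    [[0, 9, 0], [0, 0, 0]],
    [[0, 18, 0], [0, 0, 0]],
    [[0, 27, 0], [0, 0, 0]],
    [[0, 36, 0], [0, 0, 0]],
    [[0, 45, -0.5], [0, 0, 0]],
  ],
)

```text
clock: 12.07
tool_pos: [437.0, 44.3, 85.5]
eef_rot: [-0.082, 0.997, 0.0, -0.0]
force: [0.3, -0.6, 0.7]
finger_gap: 15.3
grasp_force: 30.0
```

Request:
move_arm(
  rows=[
    [[0, 9, 0], [0, 0, 0]],
    [[0, 18, 0], [0, 0, 0]],
    [[0, 27, 0], [0, 0, 0]],
    [[0, 36, 0], [0, 0, 0]],
    [[0, 45, 0], [0, 0, 0]],
  ],
)

```text
clock: 12.48
tool_pos: [429.8, 88.7, 85.6]
eef_rot: [-0.082, 0.997, 0.0, -0.0]
force: [-0.5, -0.4, -0.9]
finger_gap: 15.6
grasp_force: 30.0
```

Request:
move_arm(
  rows=[
    [[0, 4, 0], [0, 0, 0]],
    [[0, 8, 0], [0, 0, 0]],
    [[0, 12, 0], [0, 0, 0]],
    [[0, 12, -4], [0, 0, 0]],
    [[0, 12, -8], [0, 0, 0]],
  ],
)

```text
clock: 12.9
tool_pos: [428.1, 99.5, 94.0]
eef_rot: [-0.082, 0.997, -0.0, -0.0]
force: [0.4, 1.0, -1.0]
finger_gap: 15.7
grasp_force: 30.0
```

```bash
python3 - <<'E'
from h import *
plan((440,90,115)); plan((650,90,115),90); plan((650,-65,115))
E
```

```text
12.9 [428.1  99.5  94. ] [-8.230e-02  9.966e-01 -2.000e-04 -3.000e-04] F [ 0.4  1.  -1. ] gap 15.7 30.0
tilt [-0.0007 -0.0004] yaw_y 99.45 shift [-10.2 -11.3 -21. ] turnz None
12.9 [428.1  99.5  94. ] [-8.230e-02  9.966e-01 -2.000e-04 -3.000e-04] F [ 0.4  1.  -1. ] gap 15.7 30.0
tilt [-0.0007 -0.0004] yaw_y 99.45 shift [-217.3  -45.7  -21.1] turnz 0.165
12.9 [428.1  99.5  94. ] [-8.230e-02  9.966e-01 -2.000e-04 -3.000e-04] F [ 0.4  1.  -1. ] gap 15.7 30.0
tilt [-0.0007 -0.0004] yaw_y 99.45 shift [-191.9 -198.6  -21. ] turnz None
```

Request:
move_arm(
  rows=[
    [[0, 0, -15], [0, 0, 0]],
    [[0, 0, -31], [0, 0, 0]],
    [[0, 0, -31], [0, 0, 0]],
  ],
  squeeze=50,
)

```text
clock: 13.15
tool_pos: [430.4, 100.2, 127.9]
eef_rot: [-0.082, 0.997, 0.001, 0.003]
force: [0.3, 0.1, -0.7]
finger_gap: 15.9
grasp_force: 5.0
```

Request:
move_arm(
  rows=[
    [[-20, -4, 0], [0, 0, 0]],
    [[-45, -10, 0], [0, 0, 0]],
    [[-70, -15, 0], [0, 0, 0]],
    [[-95, -20, 0], [0, 0, 0]],
    [[-120, -25, 0], [0, 0, 0]],
  ],
)

```text
clock: 13.57
tool_pos: [551.7, 94.0, 124.4]
eef_rot: [-0.082, 0.997, 0.0, -0.0]
force: [-0.0, 0.6, -0.2]
finger_gap: 15.7
grasp_force: 50.0
```

Request:
move_arm(
  rows=[
    [[-25, -4, 0], [0, 0, 0.04]],
    [[-50, -10, 0], [0, 0, 0.08]],
    [[-75, -15, 0], [0, 0, 0.12]],
    [[-90, -20, 0], [0, 0, 0.165]],
    [[-97, -21, 0], [0, 0, 0.165]],
  ],
)

```text
clock: 13.98
tool_pos: [651.5, 88.9, 123.5]
eef_rot: [0.001, 1.0, -0.0, -0.0]
force: [0.8, -0.3, -1.9]
finger_gap: 15.9
grasp_force: 50.0
```

Request:
move_arm(
  rows=[
    [[0, -20, 0], [0, 0, 0]],
    [[0, -45, 0], [0, 0, 0]],
    [[0, -70, 0], [0, 0, 0]],
    [[0, -95, 0], [0, 0, 0]],
    [[0, -115, 0], [0, 0, 0]],
  ],
)

```text
clock: 14.4
tool_pos: [648.7, -26.8, 124.4]
eef_rot: [-0.0, 1.0, 0.0, -0.001]
force: [0.9, -0.2, -1.0]
finger_gap: 15.5
grasp_force: 50.0
```

Request:
move_arm(
  rows=[
    [[0, -20, 0], [0, 0, 0]],
    [[0, -40, 0], [0, 0, 0]],
    [[0, -40, 0], [0, 0, 0]],
    [[0, -40, 0], [0, 0, 0]],
    [[0, -40, 0], [0, 0, 0]],
  ],
)

```text
clock: 14.82
tool_pos: [649.4, -65.0, 124.6]
eef_rot: [-0.0, 1.0, 0.0, -0.0]
force: [-0.4, -0.3, -0.9]
finger_gap: 15.6
grasp_force: 50.0
```

```bash
python3 - <<'E'
from h import *
plan((650,-65,20),90); 
p=bot.get_image('top'); save(p,'lay.png',(220,100,460,260),3)
E
```

```text
14.82 [649.4 -65.  124.6] [-0.e+00  1.e+00  1.e-04 -3.e-04] F [-0.4 -0.3 -0.9] gap 15.6 50.0
tilt [-0.0006  0.0003] yaw_y 90.01 shift [-7.000e-01 -1.000e-01  1.046e+02] turnz 0.0
```

View pics/lay.png

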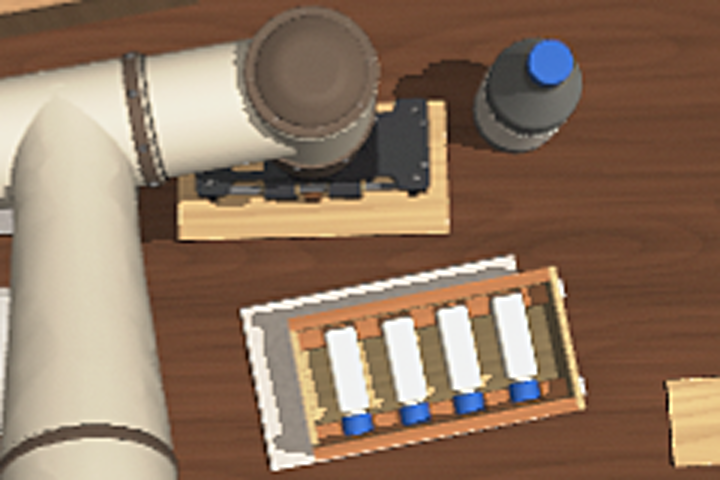

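The lid is held level over free table, between the box and the far side and clear of the jug. All four bottles are visible. I lower the lid.

Request:
move_arm(
  rows=[
    [[0, 0, 20], [0, 0, 0]],
    [[0, 0, 45], [0, 0, 0]],
    [[0, 0, 70], [0, 0, 0]],
    [[0, 0, 90], [0, 0, 0]],
    [[0, 0, 102], [0, 0, 0]],
  ],
)

```text
clock: 15.28
tool_pos: [648.3, -64.2, 20.2]
eef_rot: [-0.001, 1.0, -0.0, -0.002]
force: [-0.7, 0.5, -0.7]
finger_gap: 15.6
grasp_force: 50.0
```

Request:
move_arm(
  rows=[
    [[0, 0, 1], [0, 0, 0]],
    [[0, 0, 2], [0, 0, 0]],
    [[0, 0, 3], [0, 0, 0]],
    [[0, 0, 4], [0, 0, 0]],
    [[0, 0, 5], [0, 0, 0]],
  ],
)

```text
clock: 15.7
tool_pos: [650.8, -65.1, 19.4]
eef_rot: [-0.0, 1.0, 0.0, 0.001]
force: [-0.4, 0.7, -0.4]
finger_gap: 15.6
grasp_force: 50.0
```

Request:
move_arm(
  rows=[
    [[0, 0, 0.5], [0, 0, 0]],
    [[0, 0, 1], [0, 0, 0]],
    [[0, 0, 1], [0, 0, 0]],
  ],
)

```text
clock: 15.95
tool_pos: [649.9, -65.3, 17.2]
eef_rot: [0.0, 1.0, 0.0, 0.0]
force: [-0.4, -0.4, -1.6]
finger_gap: 15.3
grasp_force: 50.0
```

Request:
move_arm(
  rows=[
    [[0, 0, 0.5], [0, 0, 0]],
    [[0, 0, 1], [0, 0, 0]],
    [[0, 0, 1], [0, 0, 0]],
    [[0, 0, 1.5], [0, 0, 0]],
    [[0, 0, 1.5], [0, 0, 0]],
  ],
)

```text
clock: 16.37
tool_pos: [649.9, -65.3, 15.7]
eef_rot: [0.0, 1.0, -0.0, -0.0]
force: [-1.7, -1.3, 0.9]
finger_gap: 15.7
grasp_force: 50.0
```

Request:
move_arm(
  rows=[
    [[0, 0, 0], [0, 0, 0]],
    [[0, 0, 0], [0, 0, 0]],
    [[0, 0, 0], [0, 0, 0]],
    [[0, 0, 0], [0, 0, 0]],
    [[0, 0, 0], [0, 0, 0]],
  ],
  fingers=40,
  squeeze=25,
)

```text
clock: 16.78
tool_pos: [649.9, -65.2, 15.4]
eef_rot: [0.0, 1.0, 0.0, 0.0]
force: [-0.4, 0.4, -0.8]
finger_gap: 37.3
grasp_force: 0.0
```

Request:
move_arm(
  rows=[
    [[0, 0, -20], [0, 0, 0]],
    [[0, 0, -60], [0, 0, 0]],
    [[0, 0, -100], [0, 0, 0]],
    [[0, 0, -140], [0, 0, 0]],
    [[0, 0, -160], [0, 0, 0]],
  ],
)

```text
clock: 17.2
tool_pos: [652.2, -65.5, 181.6]
eef_rot: [-0.0, 1.0, -0.0, 0.004]
force: [0.9, 0.6, 0.5]
finger_gap: 39.8
grasp_force: 0.0
```

Request:
move_arm(
  rows=[
    [[80, 110, -100], [0, 0, 0]],
    [[80, 110, -100], [0, 0, 0]],
    [[80, 110, -100], [0, 0, 0]],
    [[80, 110, -100], [0, 0, 0]],
    [[80, 110, -100], [0, 0, 0]],
  ],
)

```text
clock: 17.62
tool_pos: [569.7, 48.1, 282.0]
eef_rot: [-0.002, 1.0, 0.001, 0.005]
force: [0.6, -0.1, 1.4]
finger_gap: 40.0
grasp_force: 0.0
```

```bash
python3 - <<'E'
from h import *
st()
p=bot.get_image('top'); save(p,'b.png',(280,120,440,270),5)
for d in bot.cut_out(p,'bottle0'):
    print(round(d['p'],2),np.round(d['pixel'],1),int(d['mask'].sum()),atz(p,d['pixel'],62).round(1))
for d in bot.cut_out(p,'lid'): print('lid',round(d['p'],2),np.round(d['pixel'],1),int(d['mask'].sum()),atz(p,d['pixel'],5).round(1))
E
```

```text
17.62 [569.7  48.1 282. ] [-0.0022  1.      0.0015  0.0052] F [ 0.6 -0.1  1.4] gap 40.0 0.0
0.91 [355.7 225.4] 365 [ 462.2 -151.5   62. ]
0.9 [336.8 227.6] 324 [457.4 -98.7  62. ]
0.72 [393.3 218.6] 377 [ 478.5 -256.4   62. ]
0.54 [371.1 220.4] 383 [ 475.1 -194.7   62. ]
lid 0.88 [470.6 236.3] 1772 [ 423.3 -485.     5. ]
lid 0.63 [396.1 132.9] 1007 [ 732.4 -283.1    5. ]
lid 0.62 [337. 163.] 2288 [ 647.8 -106.3    5. ]
```

View pics/b.png

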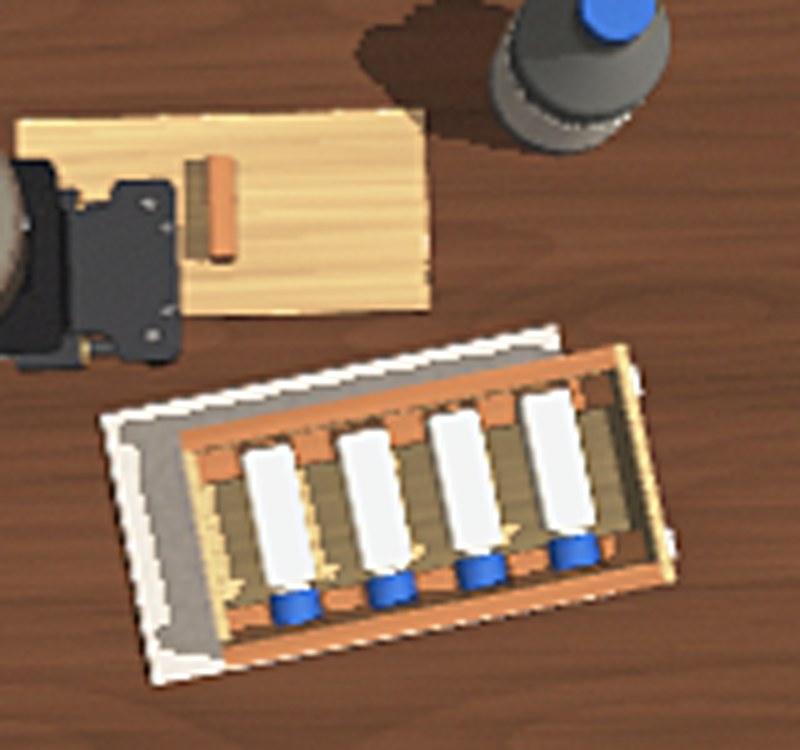

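```bash
cat > fit.py <<'E'
from h import *
from scipy.optimize import least_squares
def boxpts(v,Q):
    # v: foot-edge mid (x,y) on board, yaw of box z; Q: (along, across(+ = far side,+x world), height above board)
    t=np.radians(v[2]); a=np.array([np.cos(t),np.sin(t)]); c=np.array([np.sin(t),-np.cos(t)])
    Q=np.atleast_2d(Q); return np.c_[v[:2]+Q[:,:1]*a+Q[:,1:2]*c, 10+Q[:,2]]
E
python3 - <<'E'
from fit import *
p=bot.get_image('top')
px=np.array([(623,347),(675,580),(180,437),(225,663)],float)/5-.1+[280,120]
Q=[(0,66,76),(0,-66,76),(252,66,76),(252,-66,76)]
r=least_squares(lambda v:(proj(p,boxpts(v,Q))-px).ravel(),[495,-290,99.5])
print(r.x.round(2),r.fun.reshape(-1,2).round(2).tolist())
v=r.x; print('board foot edge', 'slots'); 
S=[(a,0,38) for a in (48,101,154,207)]
W=boxpts(v,S); print(W.round(1))
T=proj(p,boxpts(v,[(a,o,52) for a in (48,101,154,207) for o in (50,-50)]))
print(((T-[280,120])*5).round(0).tolist())
st()
E
```

```text
[ 494.16 -299.5    99.63] [[0.82, -0.68], [0.56, 0.22], [-0.85, -0.97], [-0.55, 1.37]]
board foot edge slots
[[ 486.1 -252.2   48. ]
 [ 477.3 -199.9   48. ]
 [ 468.4 -147.7   48. ]
 [ 459.5  -95.4   48. ]]
[[540.0, 392.0], [577.0, 568.0], [447.0, 410.0], [483.0, 586.0], [354.0, 428.0], [389.0, 605.0], [261.0, 446.0], [296.0, 623.0]]
17.82 [569.6  44.5 274.6] [ 2.e-04  1.e+00 -1.e-04 -7.e-04] F [-0.5  0.6  0.2] gap 39.9 0.0
```

```bash
python3 - <<'E'
from h import *
plan((459.5,-95.4,120),99.6)
E
```

```text
17.82 [569.6  44.5 274.6] [ 2.e-04  1.e+00 -1.e-04 -7.e-04] F [-0.5  0.6  0.2] gap 39.9 0.0
tilt [-0.0015 -0.0001] yaw_y 89.98 shift [ 109.8 -140.   154.7] turnz -0.168
```

Request:
move_arm(
  rows=[
    [[110, -140, 0], [0, 0, -0.168]],
    [[110, -140, 0], [0, 0, -0.168]],
    [[110, -140, 0], [0, 0, -0.168]],
    [[110, -140, 0], [0, 0, -0.168]],
    [[110, -140, 0], [0, 0, -0.168]],
  ],
  fingers=38,
)

```text
clock: 18.23
tool_pos: [456.0, -98.9, 274.0]
eef_rot: [-0.081, 0.997, -0.0, -0.002]
force: [-0.3, 0.4, -0.3]
finger_gap: 38.1
grasp_force: 0.0
```

Request:
move_arm(
  rows=[
    [[0, 0, 40], [0, 0, 0]],
    [[0, 0, 80], [0, 0, 0]],
    [[0, 0, 120], [0, 0, 0]],
    [[0, 0, 155], [0, 0, 0]],
    [[0, 0, 155], [0, 0, 0]],
  ],
)

```text
clock: 18.65
tool_pos: [453.9, -96.3, 112.9]
eef_rot: [-0.082, 0.997, 0.001, -0.009]
force: [-0.6, -0.4, -0.7]
finger_gap: 38.2
grasp_force: 0.0
```

```bash
python3 - <<'E'
from h import *
plan((459.5,-95.4,38),99.6)
p=bot.get_image('top')
def rect(name,z,show=True):
  for d in bot.cut_out(p,name)[:2]:
    c=max(cv2.findContours(d['mask'].astype(np.uint8),0,2)[0],key=cv2.contourArea)[:,0]
    X=np.array([atz(p,q.astype(float),z)[:2] for q in c],np.float32)
    r=cv2.minAreaRect(X); print(name,round(d['p'],2),np.round(r[0],1),np.round(r[1],1),round(r[2],2),cv2.boxPoints(r).round(0).tolist())
rect('tray',30); rect('riser',56)
E
```

```text
18.65 [453.9 -96.3 112.9] [-8.190e-02  9.966e-01  5.000e-04 -8.800e-03] F [-0.6 -0.4 -0.7] gap 38.2 0.0
tilt [-0.0176 -0.0004] yaw_y 99.39 shift [-7.  -0.2 74.8] turnz -0.004
tray 0.93 [467.5 253.5] [265.9 187.5] 84.34 [[361.0, 130.0], [548.0, 112.0], [574.0, 377.0], [387.0, 395.0]]
riser 0.98 [653.2 265.4] [337.6  94.7] 85.84 [[594.0, 100.0], [688.0, 94.0], [713.0, 430.0], [618.0, 437.0]]
```

The tray has been knocked about 30 mm toward −y, so I'll measure it again before placing. I go down on bottle 3 first.

Request:
move_arm(
  rows=[
    [[0, 0, 0], [0, 0, 0]],
    [[0, 0, 0], [0, 0, 0]],
    [[0, 0, 0], [0, 0, 0]],
  ],
)

```text
clock: 19.05
tool_pos: [461.0, -95.1, 122.2]
eef_rot: [-0.084, 0.996, 0.0, 0.002]
force: [-0.5, -0.0, -0.3]
finger_gap: 38.1
grasp_force: 0.0
```

```bash
python3 - <<'E'
from h import *
plan((459.5,-95.4,38),99.6)
p=bot.get_image('top'); save(p,'tr.png',(140,120,300,270),5)
E
```

```text
19.05 [461.  -95.1 122.2] [-0.0839  0.9965  0.      0.0019] F [-0.5 -0.  -0.3] gap 38.1 0.0
tilt [0.0038 0.0004] yaw_y 99.62 shift [ 1.9 -0.  84.2] turnz 0.0
```

View pics/tr.png

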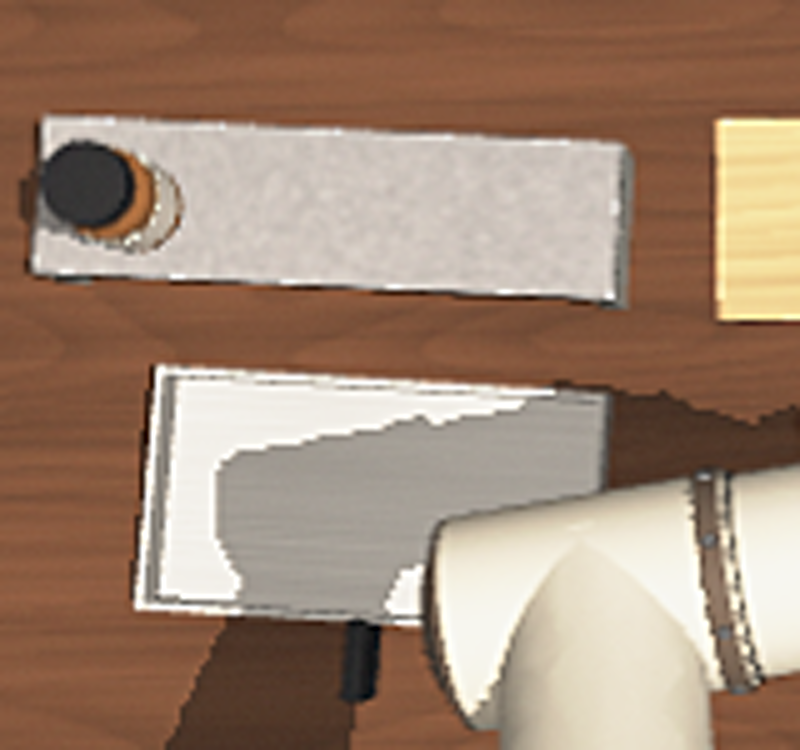

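```bash
cat >> fit.py <<'E'
def rectfit(p,px,Q,z,x0):
    """pose (x,y,yaw deg) of a frame from pixel corners of points Q at height z"""
    Q=np.array(Q,float)
    def W(v):
        c,s=np.cos(np.radians(v[2])),np.sin(np.radians(v[2]))
        return np.c_[v[0]+c*Q[:,0]-s*Q[:,1], v[1]+s*Q[:,0]+c*Q[:,1], np.full(len(Q),z)]
    r=least_squares(lambda v:(proj(p,W(v))-px).ravel(),x0); print('pose',r.x.round(2),'res',r.fun.reshape(-1,2).round(2).tolist()); return r.x
def w(v,x,y):
    c,s=np.cos(np.radians(v[2])),np.sin(np.radians(v[2])); return np.array([v[0]+c*x-s*y, v[1]+s*x+c*y]).round(1)
E
python3 - <<'E'
from fit import *
p=bot.get_image('top')
f=lambda L:np.array(L,float)/5-.1+[140,120]
t=rectfit(p,f([(158,366),(611,393),(135,608)]),[(70,130),(70,-130),(-70,130)],30,[490,250,-5])
r=rectfit(p,f([(40,118),(627,147),(617,300),(32,272)]),[(45,165),(45,-165),(-45,-165),(-45,165)],56,[650,265,-4])
for y in (-80,-27,27,80): print(y,w(t,0,y))
print('home tray centre',w(r,-35,0))
print('fin mid',w(t,-92.5,0),atz(p,f([(360,660)])[0],40))
E
```

```text
pose [488.27 251.07  -5.18] res [[0.26, -0.18], [-0.67, 0.17], [0.4, 0.02]]
pose [653.78 268.35  -4.27] res [[1.11, -0.17], [-0.79, -0.48], [-0.63, 0.32], [0.3, 0.36]]
-80 [481.  171.4]
-27 [485.8 224.2]
27 [490.7 278. ]
80 [495.5 330.7]
home tray centre [618.9 271. ]
fin mid [396.2 259.4] [397.84336193 256.69197761  40.        ]
```

Request:
move_arm(
  rows=[
    [[0, 0, 20], [0, 0, 0]],
    [[0, 0, 40], [0, 0, 0]],
    [[0, 0, 60], [0, 0, 0]],
    [[0, 0, 75], [0, 0, 0]],
    [[0, 0, 82], [0, 0, 0]],
  ],
)

```text
clock: 19.57
tool_pos: [458.9, -95.2, 37.1]
eef_rot: [-0.084, 0.996, 0.0, -0.001]
force: [-0.5, -0.5, 0.4]
finger_gap: 38.4
grasp_force: 0.0
```

Request:
move_arm(
  rows=[
    [[0, 0, 0], [0, 0, 0]],
    [[0, 0, 0], [0, 0, 0]],
    [[0, 0, 0], [0, 0, 0]],
  ],
)

```text
clock: 19.82
tool_pos: [460.8, -95.1, 39.5]
eef_rot: [-0.084, 0.996, -0.0, 0.001]
force: [0.7, -0.1, 0.4]
finger_gap: 38.0
grasp_force: 0.0
```

Request:
move_arm(
  rows=[
    [[0, 0, 0], [0, 0, 0]],
    [[0, 0, 0], [0, 0, 0]],
    [[0, 0, 0], [0, 0, 0]],
    [[0, 0, 0], [0, 0, 0]],
    [[0, 0, 0], [0, 0, 0]],
  ],
  fingers=20,
  squeeze=25,
)

```text
clock: 20.23
tool_pos: [460.4, -95.2, 39.2]
eef_rot: [-0.084, 0.996, -0.0, 0.001]
force: [-1.7, 1.0, 6.4]
finger_gap: 28.1
grasp_force: 25.0
```

Request:
move_arm(
  rows=[
    [[0, 0, -15], [0, 0, 0]],
    [[0, 0, -35], [0, 0, 0]],
    [[0, 0, -60], [0, 0, 0]],
    [[0, 0, -85], [0, 0, 0]],
    [[0, 0, -95], [0, 0, 0]],
  ],
)

```text
clock: 20.65
tool_pos: [461.4, -95.2, 136.4]
eef_rot: [-0.084, 0.996, -0.0, 0.003]
force: [0.6, 0.3, -1.4]
finger_gap: 28.0
grasp_force: 25.0
```

Request:
move_arm(
  rows=[
    [[-9, 35, 0], [0, 0, 0]],
    [[-18, 70, 0], [0, 0, 0]],
    [[-27, 105, 0], [0, 0, 0]],
    [[-35, 138, 0], [0, 0, 0]],
    [[-35, 138, 0], [0, 0, 0]],
  ],
)

```text
clock: 21.07
tool_pos: [472.4, 51.0, 133.6]
eef_rot: [-0.086, 0.996, 0.0, 0.001]
force: [0.4, -0.3, 0.3]
finger_gap: 28.2
grasp_force: 25.0
```

Request:
move_arm(
  rows=[
    [[-9, 35, 0], [0, 0, 0]],
    [[-18, 70, 0], [0, 0, 0]],
    [[-27, 105, 0], [0, 0, 0]],
    [[-35, 138, 0], [0, 0, 0]],
    [[-35, 138, 0], [0, 0, 0]],
  ],
)

```text
clock: 21.48
tool_pos: [484.0, 193.4, 133.3]
eef_rot: [-0.086, 0.996, 0.001, 0.001]
force: [0.7, -0.2, 0.1]
finger_gap: 27.7
grasp_force: 25.0
```

Request:
move_arm(
  rows=[
    [[-9, 35, 0], [0, 0, 0.08]],
    [[-18, 70, 0], [0, 0, 0.16]],
    [[-27, 105, 0], [0, 0, 0.258]],
    [[-35, 138, 0], [0, 0, 0.258]],
    [[-35, 138, 0], [0, 0, 0.258]],
  ],
)

```text
clock: 21.9
tool_pos: [495.1, 335.5, 132.8]
eef_rot: [0.043, 0.999, 0.001, 0.001]
force: [0.9, -1.0, -0.2]
finger_gap: 27.7
grasp_force: 25.0
```

Request:
move_arm(
  rows=[
    [[0, 0, 0], [0, 0, 0]],
    [[0, 0, 0], [0, 0, 0]],
    [[0, 0, 0], [0, 0, 0]],
  ],
)

```text
clock: 22.15
tool_pos: [493.9, 329.0, 133.1]
eef_rot: [0.046, 0.999, -0.001, -0.001]
force: [0.2, -0.0, -0.5]
finger_gap: 27.9
grasp_force: 25.0
```

```bash
python3 - <<'E'
from h import *
plan((495.5,330.7,10),84.8); print(np.round(bot.state()['joints'],2))
E
```

```text
22.15 [493.9 329.  133.1] [ 4.57e-02  9.99e-01 -5.00e-04 -5.00e-04] F [ 0.2 -0.  -0.5] gap 27.9 25.0
tilt [-0.0011 -0.001 ] yaw_y 84.77 shift [ -1.5   2.  123.1] turnz -0.001
[ 0.86  0.41 -0.19 -0.   -0.97 -2.52]
```

Request:
move_arm(
  rows=[
    [[-1, 1, 30], [0, 0, 0]],
    [[-1, 1, 60], [0, 0, 0]],
    [[-1, 1, 85], [0, 0, 0]],
    [[-1, 1, 105], [0, 0, 0]],
    [[-1, 1, 115], [0, 0, 0]],
  ],
)

```text
clock: 22.57
tool_pos: [494.1, 328.6, 15.9]
eef_rot: [0.046, 0.999, -0.002, -0.002]
force: [0.3, 0.2, -0.1]
finger_gap: 27.8
grasp_force: 25.0
```

Request:
move_arm(
  rows=[
    [[0, 0, 2], [0, 0, 0]],
    [[0, 0, 4], [0, 0, 0]],
    [[0, 0, 6], [0, 0, 0]],
    [[0, 0, 8], [0, 0, 0]],
    [[0, 0, 8], [0, 0, 0]],
  ],
)

```text
clock: 22.98
tool_pos: [495.7, 331.7, 11.3]
eef_rot: [0.045, 0.999, 0.001, 0.001]
force: [0.2, -0.3, -1.3]
finger_gap: 27.7
grasp_force: 25.0
```

Request:
move_arm(
  rows=[
    [[0, 0, 0], [0, 0, 0]],
    [[0, 0, 0], [0, 0, 0]],
    [[0, 0, 0], [0, 0, 0]],
    [[0, 0, 0], [0, 0, 0]],
  ],
  fingers=38,
)

```text
clock: 23.32
tool_pos: [495.4, 331.6, 10.8]
eef_rot: [0.045, 0.999, 0.0, 0.0]
force: [0.3, -0.1, -0.4]
finger_gap: 37.1
grasp_force: 0.0
```

Request:
move_arm(
  rows=[
    [[0, 0, -15], [0, 0, 0]],
    [[0, 0, -45], [0, 0, 0]],
    [[0, 0, -80], [0, 0, 0]],
    [[0, 0, -115], [0, 0, 0]],
    [[0, 0, -120], [0, 0, 0]],
  ],
)

```text
clock: 23.73
tool_pos: [498.4, 334.0, 137.7]
eef_rot: [0.044, 0.999, 0.004, 0.005]
force: [0.5, -0.2, 0.6]
finger_gap: 38.1
grasp_force: 0.0
```

Request:
move_arm(
  rows=[
    [[0, 0, 0], [0, 0, 0]],
    [[0, 0, 0], [0, 0, 0]],
  ],
)

```text
clock: 23.9
tool_pos: [494.9, 331.2, 130.3]
eef_rot: [0.045, 0.999, 0.0, -0.0]
force: [-0.6, -0.2, -0.9]
finger_gap: 37.9
grasp_force: 0.0
```

```bash
python3 - <<'E'
from h import *
plan((468.4,-147.7,130),99.6)
E
```

```text
23.9 [494.9 331.2 130.3] [ 4.53e-02  9.99e-01  3.00e-04 -2.00e-04] F [-0.6 -0.2 -0.9] gap 37.9 0.0
tilt [-0.0004  0.0005] yaw_y 84.81 shift [-1.690e+01 -4.794e+02  1.000e-01] turnz -0.258
```

Request:
move_arm(
  rows=[
    [[-1, -38, 0], [0, 0, 0]],
    [[-3, -76, 0], [0, 0, 0]],
    [[-4, -114, 0], [0, 0, 0]],
    [[-5, -150, 0], [0, 0, 0]],
    [[-6, -160, 0], [0, 0, 0]],
  ],
)

```text
clock: 24.32
tool_pos: [483.9, 166.6, 128.1]
eef_rot: [0.047, 0.999, -0.002, -0.003]
force: [-0.9, 0.3, 0.5]
finger_gap: 38.3
grasp_force: 0.0
```

Request:
move_arm(
  rows=[
    [[-1, -38, 0], [0, 0, 0]],
    [[-3, -76, 0], [0, 0, 0]],
    [[-4, -114, 0], [0, 0, 0]],
    [[-5, -150, 0], [0, 0, 0]],
    [[-6, -160, 0], [0, 0, 0]],
  ],
)

```text
clock: 24.73
tool_pos: [476.0, 8.0, 128.6]
eef_rot: [0.047, 0.999, -0.001, -0.003]
force: [0.1, 1.1, 0.7]
finger_gap: 37.6
grasp_force: 0.0
```

Request:
move_arm(
  rows=[
    [[-1, -38, 0], [0, 0, -0.08]],
    [[-3, -76, 0], [0, 0, -0.16]],
    [[-4, -114, 0], [0, 0, -0.258]],
    [[-5, -150, 0], [0, 0, -0.258]],
    [[-5, -159, 0], [0, 0, -0.258]],
  ],
)

```text
clock: 25.15
tool_pos: [468.0, -150.2, 128.9]
eef_rot: [-0.082, 0.997, 0.0, -0.002]
force: [-0.5, 0.0, -0.6]
finger_gap: 37.9
grasp_force: 0.0
```

Request:
move_arm(
  rows=[
    [[0, 0, 0], [0, 0, 0]],
    [[0, 0, 0], [0, 0, 0]],
    [[0, 0, 0], [0, 0, 0]],
    [[0, 0, 0], [0, 0, 0]],
  ],
)

```text
clock: 25.48
tool_pos: [469.2, -146.0, 130.1]
eef_rot: [-0.085, 0.996, 0.0, -0.0]
force: [-0.6, -0.2, 0.6]
finger_gap: 37.7
grasp_force: 0.0
```

```bash
python3 - <<'E'
from h import *
plan((468.4,-147.7,39),99.6)
p=bot.get_image('scene')
for d in bot.cut_out(p,'bottle0'): print(round(d['p'],2),np.round(d['pixel']),atz(p,d['pixel'],32).round(0),atz(p,d['pixel'],62).round(0))
E
```

```text
25.48 [ 469.2 -146.   130.1] [-8.470e-02  9.964e-01  1.000e-04 -4.000e-04] F [-0.6 -0.2  0.6] gap 37.7 0.0
tilt [-0.0007  0.0001] yaw_y 99.72 shift [ 1.  -1.5 91.1] turnz 0.002
0.68 [303. 195.] [ 452. -155.   32.] [ 472. -146.   62.]
0.67 [434. 244.] [511. 331.  32.] [530. 326.  62.]
0.59 [288. 193.] [ 458. -210.   32.] [ 478. -199.   62.]
0.51 [274. 187.] [ 450. -269.   32.] [ 471. -257.   62.]
```

Request:
move_arm(
  rows=[
    [[1, -1.5, 20], [0, 0, 0]],
    [[1, -1.5, 45], [0, 0, 0]],
    [[1, -1.5, 65], [0, 0, 0]],
    [[1, -1.5, 83], [0, 0, 0]],
    [[1, -1.5, 91], [0, 0, 0]],
  ],
)

```text
clock: 26.0
tool_pos: [467.1, -148.0, 37.4]
eef_rot: [-0.084, 0.996, 0.0, -0.002]
force: [0.2, 0.1, -0.2]
finger_gap: 38.1
grasp_force: 0.0
```

Request:
move_arm(
  rows=[
    [[0, 0, 0], [0, 0, 0]],
    [[0, 0, 0], [0, 0, 0]],
  ],
)

```text
clock: 26.17
tool_pos: [468.8, -148.5, 39.7]
eef_rot: [-0.084, 0.996, -0.0, 0.0]
force: [-0.1, 0.8, 0.4]
finger_gap: 38.1
grasp_force: 0.0
```

Request:
move_arm(
  rows=[
    [[0, 0, 0], [0, 0, 0]],
    [[0, 0, 0], [0, 0, 0]],
    [[0, 0, 0], [0, 0, 0]],
    [[0, 0, 0], [0, 0, 0]],
    [[0, 0, 0], [0, 0, 0]],
  ],
  fingers=20,
  squeeze=25,
)

```text
clock: 26.58
tool_pos: [469.2, -148.7, 40.5]
eef_rot: [-0.084, 0.996, -0.0, 0.001]
force: [-1.0, 2.6, 7.1]
finger_gap: 27.7
grasp_force: 25.0
```

Request:
move_arm(
  rows=[
    [[0, 0, -15], [0, 0, 0]],
    [[0, 0, -35], [0, 0, 0]],
    [[0, 0, -60], [0, 0, 0]],
    [[0, 0, -85], [0, 0, 0]],
    [[0, 0, -95], [0, 0, 0]],
  ],
)

```text
clock: 27.0
tool_pos: [469.9, -149.2, 137.7]
eef_rot: [-0.084, 0.996, -0.001, 0.003]
force: [0.4, -0.7, -1.5]
finger_gap: 27.7
grasp_force: 25.0
```

```bash
python3 - <<'E'
from h import *
plan((490.7,278,10),84.8)
E
```

```text
27.0 [ 469.9 -149.2  137.7] [-8.400e-02  9.965e-01 -6.000e-04  2.700e-03] F [ 0.4 -0.7 -1.5] gap 27.7 25.0
tilt [ 0.0054 -0.0008] yaw_y 99.64 shift [-91.3 417.9 127.5] turnz 0.259
```

Request:
move_arm(
  rows=[
    [[-8, 35, 0], [0, 0, 0]],
    [[-16, 70, 0], [0, 0, 0]],
    [[-24, 105, 0], [0, 0, 0]],
    [[-31, 139, 0], [0, 0, 0]],
    [[-31, 139, 0], [0, 0, 0]],
  ],
)

```text
clock: 27.42
tool_pos: [476.3, -2.5, 134.8]
eef_rot: [-0.086, 0.996, 0.0, 0.001]
force: [0.2, -0.1, -1.2]
finger_gap: 28.0
grasp_force: 25.0
```

Request:
move_arm(
  rows=[
    [[-8, 35, 0], [0, 0, 0]],
    [[-16, 70, 0], [0, 0, 0]],
    [[-24, 105, 0], [0, 0, 0]],
    [[-31, 139, 0], [0, 0, 0]],
    [[-31, 139, 0], [0, 0, 0]],
  ],
)

```text
clock: 27.83
tool_pos: [484.2, 140.1, 134.6]
eef_rot: [-0.086, 0.996, 0.001, 0.001]
force: [0.5, -0.9, -0.6]
finger_gap: 28.0
grasp_force: 25.0
```

Request:
move_arm(
  rows=[
    [[-8, 35, 0], [0, 0, 0.08]],
    [[-16, 70, 0], [0, 0, 0.16]],
    [[-24, 105, 0], [0, 0, 0.259]],
    [[-30, 139, 0], [0, 0, 0.259]],
    [[-30, 139, 0], [0, 0, 0.259]],
  ],
)

```text
clock: 28.25
tool_pos: [490.4, 282.5, 134.3]
eef_rot: [0.044, 0.999, 0.001, 0.001]
force: [0.5, -0.0, 0.5]
finger_gap: 27.5
grasp_force: 25.0
```

Request:
move_arm(
  rows=[
    [[0, 0, 0], [0, 0, 0]],
    [[0, 0, 0], [0, 0, 0]],
    [[0, 0, 0], [0, 0, 0]],
    [[0, 0, 0], [0, 0, 0]],
  ],
)

```text
clock: 28.58
tool_pos: [489.4, 276.3, 134.5]
eef_rot: [0.046, 0.999, -0.0, -0.0]
force: [-0.3, -0.2, -0.5]
finger_gap: 28.0
grasp_force: 25.0
```

```bash
python3 - <<'E'
from h import *
plan((490.7,278,11),84.8)
p=bot.get_image('scene')
for n,z in [('tray',30),('tray_handle',40)]:
  for d in bot.cut_out(p,n)[:1]: print(n,round(d['p'],2),np.round(d['pixel']),atz(p,d['pixel'],z).round(0))
for d in bot.cut_out(p,'bottle0'): print(round(d['p'],2),np.round(d['pixel']),atz(p,d['pixel'],32).round(0),atz(p,d['pixel'],62).round(0))
E
```

```text
28.58 [489.4 276.3 134.5] [ 4.630e-02  9.989e-01 -2.000e-04 -2.000e-04] F [-0.3 -0.2 -0.5] gap 28.0 25.0
tilt [-0.0003 -0.0003] yaw_y 84.69 shift [ -1.2   1.8 123.5] turnz -0.002
tray 0.7 [412. 236.] [500. 257.  30.]
tray_handle 0.58 [407. 238.] [523. 239.  40.]
0.72 [434. 248.] [527. 332.  32.] [545. 328.  62.]
0.7 [278. 191.] [ 463. -249.   32.] [ 484. -237.   62.]
0.62 [423. 222.] [436. 282.  32.] [458. 279.  62.]
0.45 [289. 196.] [ 473. -203.   32.] [ 493. -192.   62.]
```

Request:
move_arm(
  rows=[
    [[-1, 1.5, 30], [0, 0, 0]],
    [[-1, 1.5, 60], [0, 0, 0]],
    [[-1, 1.5, 85], [0, 0, 0]],
    [[-1, 1.5, 105], [0, 0, 0]],
    [[-1, 1.5, 115], [0, 0, 0]],
  ],
)

```text
clock: 29.2
tool_pos: [489.4, 277.7, 16.8]
eef_rot: [0.046, 0.999, -0.002, -0.002]
force: [-0.9, -0.6, -0.3]
finger_gap: 27.8
grasp_force: 25.0
```

Request:
move_arm(
  rows=[
    [[0, 0, 2], [0, 0, 0]],
    [[0, 0, 4], [0, 0, 0]],
    [[0, 0, 6], [0, 0, 0]],
    [[0, 0, 8], [0, 0, 0]],
    [[0, 0, 8], [0, 0, 0]],
  ],
)

```text
clock: 29.62
tool_pos: [490.9, 279.5, 12.2]
eef_rot: [0.046, 0.999, 0.001, 0.001]
force: [-0.8, 0.0, -1.0]
finger_gap: 27.9
grasp_force: 25.0
```

Request:
move_arm(
  rows=[
    [[0, 0, 0], [0, 0, 0]],
    [[0, 0, 0], [0, 0, 0]],
    [[0, 0, 0], [0, 0, 0]],
    [[0, 0, 0], [0, 0, 0]],
  ],
  fingers=38,
)

```text
clock: 29.95
tool_pos: [490.7, 279.3, 11.8]
eef_rot: [0.046, 0.999, 0.0, 0.0]
force: [-0.2, 0.4, -0.4]
finger_gap: 37.1
grasp_force: 0.0
```

Request:
move_arm(
  rows=[
    [[0, 0, -15], [0, 0, 0]],
    [[0, 0, -45], [0, 0, 0]],
    [[0, 0, -80], [0, 0, 0]],
    [[0, 0, -115], [0, 0, 0]],
    [[0, 0, -120], [0, 0, 0]],
  ],
)

```text
clock: 30.37
tool_pos: [493.8, 281.5, 138.4]
eef_rot: [0.045, 0.999, 0.004, 0.005]
force: [0.5, 0.2, 1.0]
finger_gap: 38.3
grasp_force: 0.0
```

Request:
move_arm(
  rows=[
    [[0, 0, 0], [0, 0, 0]],
    [[0, 0, 0], [0, 0, 0]],
  ],
)

```text
clock: 30.53
tool_pos: [490.2, 278.9, 131.3]
eef_rot: [0.046, 0.999, 0.0, -0.0]
force: [0.2, -0.2, -1.0]
finger_gap: 38.1
grasp_force: 0.0
```

```bash
python3 - <<'E'
from h import *
plan((477.3,-199.9,130),99.6)
E
```

```text
30.53 [490.2 278.9 131.3] [ 4.58e-02  9.99e-01  3.00e-04 -2.00e-04] F [ 0.2 -0.2 -1. ] gap 38.1 0.0
tilt [-0.0003  0.0005] yaw_y 84.75 shift [ -31.  -478.     1.1] turnz -0.259
```

Request:
move_arm(
  rows=[
    [[-2, -38, 0], [0, 0, 0]],
    [[-4, -76, 0], [0, 0, 0]],
    [[-7, -114, 0], [0, 0, 0]],
    [[-10, -150, 0], [0, 0, 0]],
    [[-10, -160, 0], [0, 0, 0]],
  ],
)

```text
clock: 30.95
tool_pos: [483.4, 114.3, 129.2]
eef_rot: [0.047, 0.999, -0.002, -0.003]
force: [-0.4, 0.4, 0.1]
finger_gap: 37.9
grasp_force: 0.0
```

Request:
move_arm(
  rows=[
    [[-2, -38, 0], [0, 0, 0]],
    [[-4, -76, 0], [0, 0, 0]],
    [[-7, -114, 0], [0, 0, 0]],
    [[-10, -150, 0], [0, 0, 0]],
    [[-10, -160, 0], [0, 0, 0]],
  ],
)

```text
clock: 31.37
tool_pos: [479.5, -44.9, 129.5]
eef_rot: [0.048, 0.999, -0.001, -0.002]
force: [0.1, 0.4, 0.1]
finger_gap: 37.6
grasp_force: 0.0
```

Request:
move_arm(
  rows=[
    [[-2, -38, 0], [0, 0, -0.08]],
    [[-4, -76, 0], [0, 0, -0.16]],
    [[-7, -114, 0], [0, 0, -0.259]],
    [[-11, -150, 0], [0, 0, -0.259]],
    [[-11, -158, 0], [0, 0, -0.259]],
  ],
)

```text
clock: 31.78
tool_pos: [477.2, -203.1, 129.7]
eef_rot: [-0.082, 0.997, 0.0, -0.001]
force: [-0.7, -0.9, -1.1]
finger_gap: 38.1
grasp_force: 0.0
```

Request:
move_arm(
  rows=[
    [[0, 0, 0], [0, 0, 0]],
    [[0, 0, 0], [0, 0, 0]],
    [[0, 0, 0], [0, 0, 0]],
    [[0, 0, 0], [0, 0, 0]],
  ],
)

```text
clock: 32.12
tool_pos: [477.9, -198.5, 131.0]
eef_rot: [-0.085, 0.996, 0.0, -0.0]
force: [0.0, 1.1, 0.5]
finger_gap: 38.0
grasp_force: 0.0
```

```bash
python3 - <<'E'
from h import *
plan((477.3,-199.9,39),99.6)
p=bot.get_image('scene')
for d in bot.cut_out(p,'bottle0'): print(round(d['p'],2),np.round(d['pixel'],1),atz(p,d['pixel'],32).round(0),atz(p,d['pixel'],62).round(0))
print('pred',proj(p,[(477.3,-199.9,62),(486.1,-252.2,62)]).round(1).tolist())
E
```

```text
32.12 [ 477.9 -198.5  131. ] [-8.470e-02  9.964e-01  2.000e-04 -4.000e-04] F [0.  1.1 0.5] gap 38.0 0.0
tilt [-0.0008  0.0002] yaw_y 99.72 shift [ 0.7 -1.3 92. ] turnz 0.002
0.75 [434.8 246.3] [520. 334.  32.] [538. 330.  62.]
0.67 [288.7 195.1] [ 468. -204.   32.] [ 488. -194.   62.]
0.6 [421.5 239.5] [507. 288.  32.] [526. 285.  62.]
0.56 [275.7 188.6] [ 454. -261.   32.] [ 475. -249.   62.]
0.23 [311.2 252.5] [666. -49.  32.] [681. -43.  62.]
pred [[288.2, 192.4], [273.7, 190.7]]
```

Request:
move_arm(
  rows=[
    [[1, -1, 20], [0, 0, 0]],
    [[1, -1, 45], [0, 0, 0]],
    [[1, -1, 65], [0, 0, 0]],
    [[1, -1, 83], [0, 0, 0]],
    [[1, -1, 92], [0, 0, 0]],
  ],
)

```text
clock: 32.63
tool_pos: [475.9, -199.9, 37.5]
eef_rot: [-0.084, 0.996, 0.0, -0.002]
force: [0.0, 0.4, 0.8]
finger_gap: 38.4
grasp_force: 0.0
```

Request:
move_arm(
  rows=[
    [[0, 0, 0], [0, 0, 0]],
    [[0, 0, 0], [0, 0, 0]],
  ],
)

```text
clock: 32.8
tool_pos: [477.5, -200.6, 39.7]
eef_rot: [-0.084, 0.996, -0.0, -0.0]
force: [-0.4, 0.6, -0.5]
finger_gap: 37.9
grasp_force: 0.0
```

Request:
move_arm(
  rows=[
    [[0, 0, 0], [0, 0, 0]],
    [[0, 0, 0], [0, 0, 0]],
    [[0, 0, 0], [0, 0, 0]],
    [[0, 0, 0], [0, 0, 0]],
    [[0, 0, 0], [0, 0, 0]],
  ],
  fingers=20,
  squeeze=25,
)

```text
clock: 33.22
tool_pos: [477.9, -200.9, 40.6]
eef_rot: [-0.084, 0.996, -0.0, 0.001]
force: [-0.1, 2.2, 5.3]
finger_gap: 27.8
grasp_force: 25.0
```

Request:
move_arm(
  rows=[
    [[0, 0, -15], [0, 0, 0]],
    [[0, 0, -35], [0, 0, 0]],
    [[0, 0, -60], [0, 0, 0]],
    [[0, 0, -85], [0, 0, 0]],
    [[0, 0, -95], [0, 0, 0]],
  ],
)

```text
clock: 33.63
tool_pos: [478.7, -201.4, 137.7]
eef_rot: [-0.084, 0.996, -0.001, 0.003]
force: [1.1, 0.3, 0.5]
finger_gap: 27.8
grasp_force: 25.0
```

```bash
python3 - <<'E'
from h import *
plan((485.8,224.2,11),84.8)
E
```

```text
33.63 [ 478.7 -201.4  137.7] [-8.400e-02  9.965e-01 -9.000e-04  2.700e-03] F [1.1 0.3 0.5] gap 27.8 25.0
tilt [ 0.0054 -0.0013] yaw_y 99.64 shift [-77.7 418.7 126.2] turnz 0.259
```

Request:
move_arm(
  rows=[
    [[-6, 35, 0], [0, 0, 0]],
    [[-13, 70, 0], [0, 0, 0]],
    [[-20, 105, 0], [0, 0, 0]],
    [[-26, 139, 0], [0, 0, 0]],
    [[-26, 139, 0], [0, 0, 0]],
  ],
)

```text
clock: 34.05
tool_pos: [479.3, -55.5, 134.1]
eef_rot: [-0.086, 0.996, 0.0, 0.0]
force: [-0.0, -0.5, -0.1]
finger_gap: 28.0
grasp_force: 25.0
```

Request:
move_arm(
  rows=[
    [[-6, 35, 0], [0, 0, 0]],
    [[-13, 70, 0], [0, 0, 0]],
    [[-20, 105, 0], [0, 0, 0]],
    [[-26, 139, 0], [0, 0, 0]],
    [[-26, 139, 0], [0, 0, 0]],
  ],
)

```text
clock: 34.47
tool_pos: [482.6, 86.1, 134.1]
eef_rot: [-0.086, 0.996, 0.0, 0.001]
force: [-0.3, -0.9, -0.5]
finger_gap: 27.4
grasp_force: 25.0
```

Request:
move_arm(
  rows=[
    [[-6, 35, 0], [0, 0, 0.08]],
    [[-13, 70, 0], [0, 0, 0.16]],
    [[-20, 105, 0], [0, 0, 0.259]],
    [[-26, 139, 0], [0, 0, 0.259]],
    [[-26, 139, 0], [0, 0, 0.259]],
  ],
)

```text
clock: 34.88
tool_pos: [485.2, 227.9, 133.9]
eef_rot: [0.043, 0.999, 0.001, 0.001]
force: [0.2, -0.9, 0.3]
finger_gap: 27.9
grasp_force: 25.0
```

Request:
move_arm(
  rows=[
    [[0, 0, 0], [0, 0, 0]],
    [[0, 0, 0], [0, 0, 0]],
    [[0, 0, 0], [0, 0, 0]],
    [[0, 0, 0], [0, 0, 0]],
  ],
)

```text
clock: 35.22
tool_pos: [484.2, 221.9, 134.2]
eef_rot: [0.046, 0.999, -0.0, -0.0]
force: [0.3, 0.1, -0.0]
finger_gap: 28.0
grasp_force: 25.0
```

```bash
python3 - <<'E'
from h import *
plan((485.8,224.5,11),84.8)
p=bot.get_image('scene')
for d in bot.cut_out(p,'bottle0'): print(round(d['p'],2),np.round(d['pixel']),atz(p,d['pixel'],32).round(0),atz(p,d['pixel'],62).round(0))
E
```

```text
35.22 [484.2 221.9 134.2] [ 4.640e-02  9.989e-01 -2.000e-04 -3.000e-04] F [ 0.3  0.1 -0. ] gap 28.0 25.0
tilt [-0.0006 -0.0005] yaw_y 84.69 shift [ -1.4   2.8 123.2] turnz -0.002
0.77 [407. 215.] [424. 226.  32.] [445. 224.  62.]
0.71 [274. 189.] [ 456. -265.   32.] [ 477. -253.   62.]
0.67 [417. 239.] [511. 273.  32.] [530. 270.  62.]
0.63 [431. 246.] [521. 321.  32.] [539. 317.  62.]
```

```bash
python3 - <<'E'
from h import *
p=bot.get_image('top'); save(p,'tr2.png',(140,120,300,270),5)
E
```

```text
(no output)
```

View pics/tr2.png

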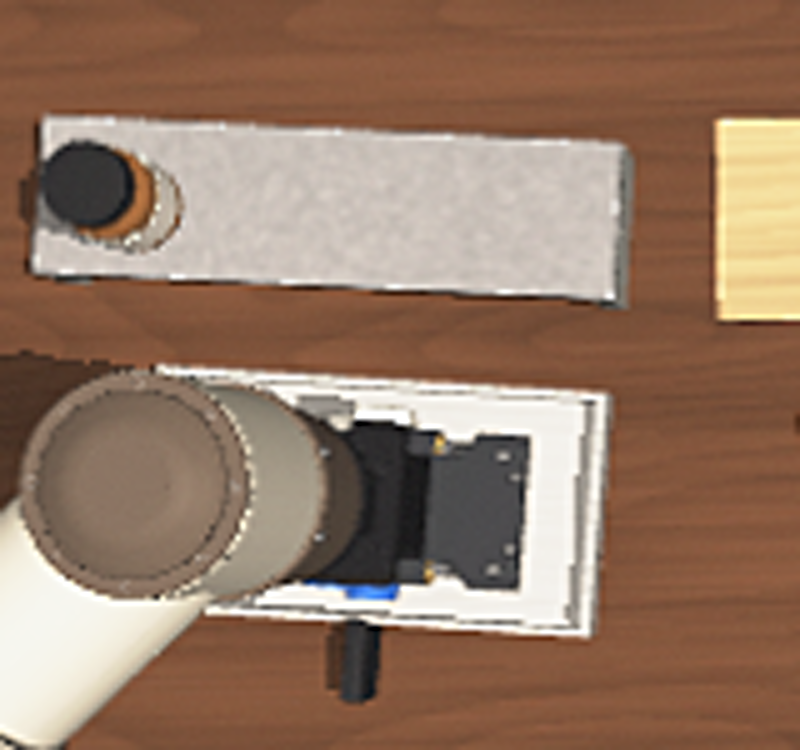

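The tray has not moved: its corners are at (158,366) and (611,393) and its fin at (360,660). I lower bottle 1 and go on.

Request:
move_arm(
  rows=[
    [[-1, 2, 30], [0, 0, 0]],
    [[-1, 2, 60], [0, 0, 0]],
    [[-1, 2, 85], [0, 0, 0]],
    [[-1, 2, 105], [0, 0, 0]],
    [[-1, 2, 115], [0, 0, 0]],
  ],
)

```text
clock: 35.78
tool_pos: [484.3, 223.7, 17.0]
eef_rot: [0.046, 0.999, -0.001, -0.002]
force: [0.1, 0.1, -0.2]
finger_gap: 27.9
grasp_force: 25.0
```

Request:
move_arm(
  rows=[
    [[0, 0, 2], [0, 0, 0]],
    [[0, 0, 4], [0, 0, 0]],
    [[0, 0, 6], [0, 0, 0]],
    [[0, 0, 8], [0, 0, 0]],
    [[0, 0, 8], [0, 0, 0]],
  ],
)

```text
clock: 36.2
tool_pos: [485.9, 225.5, 12.2]
eef_rot: [0.046, 0.999, 0.001, 0.001]
force: [0.6, -0.0, -0.1]
finger_gap: 28.1
grasp_force: 25.0
```

Request:
move_arm(
  rows=[
    [[0, 0, 0], [0, 0, 0]],
    [[0, 0, 0], [0, 0, 0]],
    [[0, 0, 0], [0, 0, 0]],
    [[0, 0, 0], [0, 0, 0]],
  ],
  fingers=38,
)

```text
clock: 36.53
tool_pos: [485.7, 225.3, 11.8]
eef_rot: [0.046, 0.999, 0.0, 0.0]
force: [-0.7, 0.0, -0.2]
finger_gap: 37.3
grasp_force: 0.0
```

Request:
move_arm(
  rows=[
    [[0, 0, -15], [0, 0, 0]],
    [[0, 0, -45], [0, 0, 0]],
    [[0, 0, -80], [0, 0, 0]],
    [[0, 0, -115], [0, 0, 0]],
    [[0, 0, -120], [0, 0, 0]],
  ],
)

```text
clock: 36.95
tool_pos: [488.9, 227.4, 138.1]
eef_rot: [0.045, 0.999, 0.004, 0.005]
force: [0.4, 1.0, 0.1]
finger_gap: 38.0
grasp_force: 0.0
```

Request:
move_arm(
  rows=[
    [[0, 0, 0], [0, 0, 0]],
    [[0, 0, 0], [0, 0, 0]],
  ],
)

```text
clock: 37.12
tool_pos: [485.1, 225.0, 131.3]
eef_rot: [0.046, 0.999, 0.0, -0.0]
force: [-0.1, 0.0, 0.7]
finger_gap: 37.6
grasp_force: 0.0
```

```bash
python3 - <<'E'
from h import *
plan((486.1,-252.8,130),99.6)
E
```

```text
37.12 [485.1 225.  131.3] [ 4.58e-02  9.99e-01  3.00e-04 -1.00e-04] F [-0.1  0.   0.7] gap 37.6 0.0
tilt [-0.0002  0.0006] yaw_y 84.75 shift [ -44.7 -475.7    1.1] turnz -0.259
```

Request:
move_arm(
  rows=[
    [[-3, -38, 0], [0, 0, 0]],
    [[-7, -76, 0], [0, 0, 0]],
    [[-11, -114, 0], [0, 0, 0]],
    [[-15, -150, 0], [0, 0, 0]],
    [[-15, -159, 0], [0, 0, 0]],
  ],
)

```text
clock: 37.53
tool_pos: [483.6, 61.3, 129.2]
eef_rot: [0.048, 0.999, -0.001, -0.003]
force: [0.6, -0.3, 0.1]
finger_gap: 37.8
grasp_force: 0.0
```

Request:
move_arm(
  rows=[
    [[-3, -38, 0], [0, 0, 0]],
    [[-7, -76, 0], [0, 0, 0]],
    [[-11, -114, 0], [0, 0, 0]],
    [[-15, -150, 0], [0, 0, 0]],
    [[-15, -159, 0], [0, 0, 0]],
  ],
)

```text
clock: 37.95
tool_pos: [485.0, -97.7, 129.5]
eef_rot: [0.048, 0.999, -0.0, -0.002]
force: [0.0, -0.3, 0.2]
finger_gap: 37.8
grasp_force: 0.0
```

Request:
move_arm(
  rows=[
    [[-3, -38, 0], [0, 0, -0.08]],
    [[-7, -76, 0], [0, 0, -0.16]],
    [[-11, -114, 0], [0, 0, -0.259]],
    [[-15, -150, 0], [0, 0, -0.259]],
    [[-15, -158, 0], [0, 0, -0.259]],
  ],
)

```text
clock: 38.37
tool_pos: [486.4, -256.3, 129.5]
eef_rot: [-0.082, 0.997, 0.0, -0.001]
force: [1.3, 0.0, -0.4]
finger_gap: 38.0
grasp_force: 0.0
```

Request:
move_arm(
  rows=[
    [[0, 0, 0], [0, 0, 0]],
    [[0, 0, 0], [0, 0, 0]],
    [[0, 0, 0], [0, 0, 0]],
    [[0, 0, 0], [0, 0, 0]],
  ],
)

```text
clock: 38.7
tool_pos: [487.0, -251.5, 131.1]
eef_rot: [-0.085, 0.996, 0.0, -0.0]
force: [0.9, -0.6, -0.5]
finger_gap: 37.9
grasp_force: 0.0
```

```bash
python3 - <<'E'
from h import *
plan((486.1,-252.5,39),99.6)
p=bot.get_image('top')
for d in bot.cut_out(p,'bottle0'): print(round(d['p'],2),np.round(d['pixel']),int(d['mask'].sum()),atz(p,d['pixel'],32).round(0),atz(p,d['pixel'],62).round(0))
E
```

```text
38.7 [ 487.  -251.5  131.1] [-8.470e-02  9.964e-01  2.000e-04 -3.000e-04] F [ 0.9 -0.6 -0.5] gap 37.9 0.0
tilt [-0.0007  0.0003] yaw_y 99.72 shift [ 1.  -0.8 92.1] turnz 0.002
0.84 [184. 221.] 414 [489. 338.  32.] [488. 328.  62.]
0.69 [206. 218.] 366 [494. 276.  32.] [493. 268.  62.]
0.63 [225. 223.] 399 [479. 220.  32.] [479. 214.  62.]
```

Request:
move_arm(
  rows=[
    [[1, -1, 20], [0, 0, 0]],
    [[1, -1, 45], [0, 0, 0]],
    [[1, -1, 65], [0, 0, 0]],
    [[1, -1, 83], [0, 0, 0]],
    [[1, -1, 92], [0, 0, 0]],
  ],
)

```text
clock: 39.22
tool_pos: [485.0, -253.0, 37.4]
eef_rot: [-0.084, 0.996, 0.001, -0.002]
force: [-0.5, 0.4, -0.6]
finger_gap: 38.3
grasp_force: 0.0
```

Request:
move_arm(
  rows=[
    [[0, 0, 0], [0, 0, 0]],
    [[0, 0, 0], [0, 0, 0]],
  ],
)

```text
clock: 39.38
tool_pos: [486.6, -253.8, 39.7]
eef_rot: [-0.084, 0.996, -0.0, -0.0]
force: [0.9, 0.9, -0.1]
finger_gap: 38.3
grasp_force: 0.0
```

Request:
move_arm(
  rows=[
    [[0, 0, 0], [0, 0, 0]],
    [[0, 0, 0], [0, 0, 0]],
    [[0, 0, 0], [0, 0, 0]],
    [[0, 0, 0], [0, 0, 0]],
    [[0, 0, 0], [0, 0, 0]],
  ],
  fingers=20,
  squeeze=25,
)

```text
clock: 39.8
tool_pos: [486.9, -253.8, 40.7]
eef_rot: [-0.084, 0.996, -0.0, 0.001]
force: [0.3, 5.2, 5.5]
finger_gap: 27.9
grasp_force: 25.0
```

Request:
move_arm(
  rows=[
    [[0, 0, -15], [0, 0, 0]],
    [[0, 0, -35], [0, 0, 0]],
    [[0, 0, -60], [0, 0, 0]],
    [[0, 0, -85], [0, 0, 0]],
    [[0, 0, -95], [0, 0, 0]],
  ],
)

```text
clock: 40.22
tool_pos: [487.9, -255.0, 138.0]
eef_rot: [-0.084, 0.996, -0.001, 0.003]
force: [-0.3, 0.2, 0.1]
finger_gap: 27.9
grasp_force: 25.0
```

```bash
python3 - <<'E'
from h import *
plan((481,171,11),84.8)
E
```

```text
40.22 [ 487.9 -255.   138. ] [-0.0841  0.9965 -0.0015  0.0028] F [-0.3  0.2  0.1] gap 27.9 25.0
tilt [ 0.0059 -0.0025] yaw_y 99.65 shift [-64.  421.6 125.9] turnz 0.259
```

Request:
move_arm(
  rows=[
    [[-5, 35, 0], [0, 0, 0]],
    [[-11, 70, 0], [0, 0, 0]],
    [[-16, 105, 0], [0, 0, 0]],
    [[-21, 140, 0], [0, 0, 0]],
    [[-21, 140, 0], [0, 0, 0]],
  ],
)

```text
clock: 40.63
tool_pos: [483.0, -108.6, 134.2]
eef_rot: [-0.086, 0.996, 0.0, -0.0]
force: [-0.2, -0.2, -0.6]
finger_gap: 28.0
grasp_force: 25.0
```

Request:
move_arm(
  rows=[
    [[-5, 35, 0], [0, 0, 0]],
    [[-11, 70, 0], [0, 0, 0]],
    [[-16, 105, 0], [0, 0, 0]],
    [[-21, 140, 0], [0, 0, 0]],
    [[-21, 140, 0], [0, 0, 0]],
  ],
)

```text
clock: 41.05
tool_pos: [481.2, 33.1, 134.3]
eef_rot: [-0.086, 0.996, 0.0, 0.001]
force: [-0.5, -0.3, -1.2]
finger_gap: 27.7
grasp_force: 25.0
```

Request:
move_arm(
  rows=[
    [[-5, 35, 0], [0, 0, 0.08]],
    [[-11, 70, 0], [0, 0, 0.16]],
    [[-16, 105, 0], [0, 0, 0.259]],
    [[-21, 141, 0], [0, 0, 0.259]],
    [[-21, 141, 0], [0, 0, 0.259]],
  ],
)

```text
clock: 41.47
tool_pos: [479.0, 176.1, 134.3]
eef_rot: [0.043, 0.999, 0.001, 0.001]
force: [0.6, 0.1, 0.3]
finger_gap: 27.7
grasp_force: 25.0
```

Request:
move_arm(
  rows=[
    [[0, 0, 0], [0, 0, 0]],
    [[0, 0, 0], [0, 0, 0]],
    [[0, 0, 0], [0, 0, 0]],
    [[0, 0, 0], [0, 0, 0]],
  ],
)

```text
clock: 41.8
tool_pos: [477.9, 170.2, 134.3]
eef_rot: [0.046, 0.999, -0.0, -0.0]
force: [-0.8, -1.0, -1.4]
finger_gap: 27.9
grasp_force: 25.0
```

```bash
python3 - <<'E'
from h import *
plan((481,171.4,11),84.8)
E
```

```text
41.8 [477.9 170.2 134.3] [ 4.650e-02  9.989e-01 -2.000e-04 -2.000e-04] F [-0.8 -1.  -1.4] gap 27.9 25.0
tilt [-0.0005 -0.0003] yaw_y 84.67 shift [ -3.1   1.5 123.3] turnz -0.002
```

Request:
move_arm(
  rows=[
    [[-3, 1, 30], [0, 0, 0]],
    [[-3, 1, 60], [0, 0, 0]],
    [[-3, 1, 85], [0, 0, 0]],
    [[-3, 1, 105], [0, 0, 0]],
    [[-3, 1, 115], [0, 0, 0]],
  ],
)

```text
clock: 42.22
tool_pos: [479.8, 170.2, 17.1]
eef_rot: [0.047, 0.999, -0.001, -0.002]
force: [1.0, -0.8, -0.5]
finger_gap: 27.7
grasp_force: 25.0
```

Request:
move_arm(
  rows=[
    [[0, 0, 2], [0, 0, 0]],
    [[0, 0, 4], [0, 0, 0]],
    [[0, 0, 6], [0, 0, 0]],
    [[0, 0, 8], [0, 0, 0]],
    [[0, 0, 8], [0, 0, 0]],
  ],
)

```text
clock: 42.63
tool_pos: [481.5, 172.5, 12.1]
eef_rot: [0.046, 0.999, 0.001, 0.001]
force: [0.4, -0.3, -0.3]
finger_gap: 27.8
grasp_force: 25.0
```

Request:
move_arm(
  rows=[
    [[0, 0, 0], [0, 0, 0]],
    [[0, 0, 0], [0, 0, 0]],
    [[0, 0, 0], [0, 0, 0]],
    [[0, 0, 0], [0, 0, 0]],
  ],
  fingers=38,
)

```text
clock: 42.97
tool_pos: [481.2, 172.4, 11.7]
eef_rot: [0.045, 0.999, 0.0, 0.0]
force: [0.2, -0.1, -0.3]
finger_gap: 37.6
grasp_force: 0.0
```

Request:
move_arm(
  rows=[
    [[0, 0, -15], [0, 0, 0]],
    [[0, 0, -45], [0, 0, 0]],
    [[0, 0, -80], [0, 0, 0]],
    [[0, 0, -115], [0, 0, 0]],
    [[0, 0, -150], [0, 0, 0]],
  ],
)

```text
clock: 43.38
tool_pos: [480.7, 172.0, 163.1]
eef_rot: [0.046, 0.999, -0.0, -0.0]
force: [0.7, -0.0, -0.2]
finger_gap: 37.6
grasp_force: 0.0
```

Request:
move_arm(
  rows=[
    [[35, -20, 0], [0, 0, 0]],
    [[70, -40, 0], [0, 0, 0]],
    [[100, -80, 0], [0, 0, 0]],
    [[100, -110, 0], [0, 0, 0]],
    [[100, -130, 0], [0, 0, 0]],
  ],
)

```text
clock: 43.8
tool_pos: [366.3, 49.5, 161.5]
eef_rot: [0.045, 0.999, 0.0, -0.0]
force: [0.3, 0.7, -0.1]
finger_gap: 38.2
grasp_force: 0.0
```

```bash
python3 - <<'E'
from h import *
st(); print(np.round(bot.state()['joints'],2))
p=bot.get_image('top'); save(p,'tr3.png',(140,120,300,270),5)
E
```

```text
43.8 [366.3  49.5 161.5] [ 4.50e-02  9.99e-01  1.00e-04 -5.00e-04] F [ 0.3  0.7 -0.1] gap 38.2 0.0
[ 0.58 -0.   -0.66 -0.   -0.91 -2.24]
```

View pics/tr3.png

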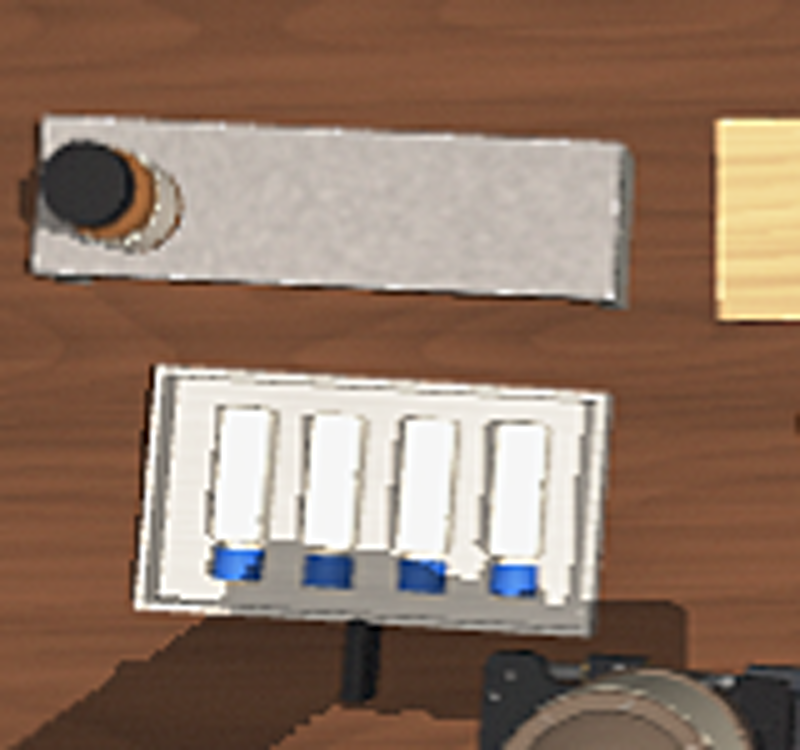

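All four bottles lie on the tray floor, with caps at (238,563), (328,570), (421,575) and (515,578). The tray sits to one side of the riser, so I'll grip its fin, drag it sideways into line and push it in.

```bash
python3 - <<'E'
from fit import *
p=bot.get_image('top')
f=lambda L:np.array(L,float)/5-.1+[140,120]
t=rectfit(p,f([(158,366),(611,393),(592,636),(135,608)]),[(70,130),(70,-130),(-70,-130),(-70,130)],30,[490,250,-5])
r=[653.78,268.35,-4.27]
M=R.from_euler('z',r[2],degrees=True).as_matrix()
print('tray in riser',M.T@np.array([t[0]-r[0],t[1]-r[1],0]))
g=w(t,-92.5,0); print('fin',g)
plan((*g,110),t[2]+90)
E
```

```text
pose [488.47 250.67  -5.03] res [[0.33, -0.13], [-0.59, -0.03], [-0.34, 0.1], [0.6, 0.07]]
tray in riser [-163.52978437  -29.93928244    0.        ]
fin [396.3 258.8]
43.9 [368.1  49.7 161.7] [4.690e-02 9.989e-01 2.000e-04 1.000e-04] F [ 0.6 -0.6  0.4] gap 38.1 0.0
tilt [0.0002 0.0004] yaw_y 84.63 shift [ -8.4 210.8  51.8] turnz -0.006
```

Request:
move_arm(
  rows=[
    [[-2, 40, 0], [0, 0, 0]],
    [[-4, 80, 0], [0, 0, 0]],
    [[-6, 120, 0], [0, 0, 0]],
    [[-8, 160, 0], [0, 0, 0]],
    [[-8, 198, 0], [0, 0, 0]],
  ],
)

```text
clock: 44.32
tool_pos: [396.0, 251.3, 161.6]
eef_rot: [0.045, 0.999, 0.0, 0.0]
force: [1.1, -1.2, 0.8]
finger_gap: 38.2
grasp_force: 0.0
```

Request:
move_arm(
  rows=[
    [[0, 12, 20], [0, 0, 0]],
    [[0, 12, 40], [0, 0, 0]],
    [[0, 12, 60], [0, 0, 0]],
    [[0, 12, 60], [0, 0, 0]],
    [[0, 12, 60], [0, 0, 0]],
  ],
)

```text
clock: 44.73
tool_pos: [396.5, 260.4, 100.8]
eef_rot: [0.045, 0.999, -0.001, -0.001]
force: [-0.3, 0.3, 1.6]
finger_gap: 38.0
grasp_force: 0.0
```

```bash
python3 - <<'E'
from h import *
plan((396.5,258.3,13),84.9)
E
```

```text
44.73 [396.5 260.4 100.8] [ 4.52e-02  9.99e-01 -1.10e-03 -6.00e-04] F [-0.3  0.3  1.6] gap 38.0 0.0
tilt [-0.0012 -0.0021] yaw_y 84.82 shift [-0.3 -1.9 87.8] turnz -0.001
```

Request:
move_arm(
  rows=[
    [[0, -2, 20], [0, 0, 0]],
    [[0, -2, 40], [0, 0, 0]],
    [[0, -2, 60], [0, 0, 0]],
    [[0, -2, 78], [0, 0, 0]],
    [[0, -2, 87], [0, 0, 0]],
  ],
)

```text
clock: 45.15
tool_pos: [396.9, 258.5, 14.1]
eef_rot: [0.046, 0.999, 0.0, 0.0]
force: [0.0, -0.6, -1.1]
finger_gap: 38.0
grasp_force: 0.0
```

Request:
move_arm(
  rows=[
    [[0, 0, 0], [0, 0, 0]],
    [[0, 0, 0], [0, 0, 0]],
    [[0, 0, 0], [0, 0, 0]],
    [[0, 0, 0], [0, 0, 0]],
    [[0, 0, 0], [0, 0, 0]],
  ],
  fingers=4,
  squeeze=50,
)

```text
clock: 45.57
tool_pos: [397.8, 260.2, 15.8]
eef_rot: [0.045, 0.999, 0.002, 0.002]
force: [-0.3, 4.6, 1.2]
finger_gap: 12.5
grasp_force: 1.7
```

Request:
move_arm(
  rows=[
    [[0, 0, 0], [0, 0, 0]],
    [[0, 0, 0], [0, 0, 0]],
    [[0, 0, 0], [0, 0, 0]],
    [[0, 0, 0], [0, 0, 0]],
    [[0, 0, 0], [0, 0, 0]],
  ],
)

```text
clock: 45.98
tool_pos: [397.8, 260.2, 15.8]
eef_rot: [0.044, 0.999, 0.002, 0.002]
force: [-0.9, 4.4, 5.9]
finger_gap: 11.8
grasp_force: 50.0
```

```bash
python3 - <<'E'
from h import *
st()
E
```

```text
45.98 [397.8 260.2  15.8] [0.0443 0.999  0.0017 0.0016] F [-0.9  4.4  5.9] gap 11.8 50.0
```

Request:
move_arm(
  rows=[
    [[0, 3, 0], [0, 0, 0]],
    [[0, 6, 0], [0, 0, 0]],
    [[0, 9, 0], [0, 0, -0.005]],
    [[0, 12, 0], [0, 0, -0.01]],
    [[0, 14, 0], [0, 0, -0.016]],
  ],
)

```text
clock: 46.4
tool_pos: [396.2, 265.6, 15.6]
eef_rot: [0.039, 0.999, -0.006, -0.003]
force: [4.1, -20.3, 23.8]
finger_gap: 11.6
grasp_force: 50.5
```

Request:
move_arm(
  rows=[
    [[0, 3, 0], [0, 0, 0]],
    [[0, 6, 0], [0, 0, 0]],
    [[0, 9, 0], [0, 0, 0]],
    [[0, 12, 0], [0, 0, 0]],
    [[0, 14, 0], [0, 0, 0]],
  ],
)

```text
clock: 46.82
tool_pos: [395.4, 275.7, 15.6]
eef_rot: [0.041, 0.999, -0.009, -0.005]
force: [0.7, -24.5, 29.8]
finger_gap: 11.7
grasp_force: 51.1
```

Request:
move_arm(
  rows=[
    [[-5, 0, 0], [0, 0, 0]],
    [[-12, 0, 0], [0, 0, 0]],
    [[-20, 0, 0], [0, 0, 0]],
    [[-28, 0, 0], [0, 0, 0]],
    [[-35, 0, 0], [0, 0, 0]],
  ],
)

```text
clock: 47.23
tool_pos: [428.1, 278.9, 15.6]
eef_rot: [0.04, 0.999, -0.005, -0.005]
force: [-21.2, -0.1, 25.7]
finger_gap: 11.9
grasp_force: 49.9
```

```bash
python3 - <<'E'
from h import *
plan((0,0,0),85.73)
p=bot.get_image('top'); save(p,'tr4.png',(140,120,300,270),5)
E
```

```text
47.23 [428.1 278.9  15.6] [ 0.0397  0.9992 -0.0046 -0.0053] F [-21.2  -0.1  25.7] gap 11.9 49.9
tilt [-0.011  -0.0087] yaw_y 85.45 shift [ 404.4 -311.8   22.8] turnz -0.005
```

View pics/tr4.png

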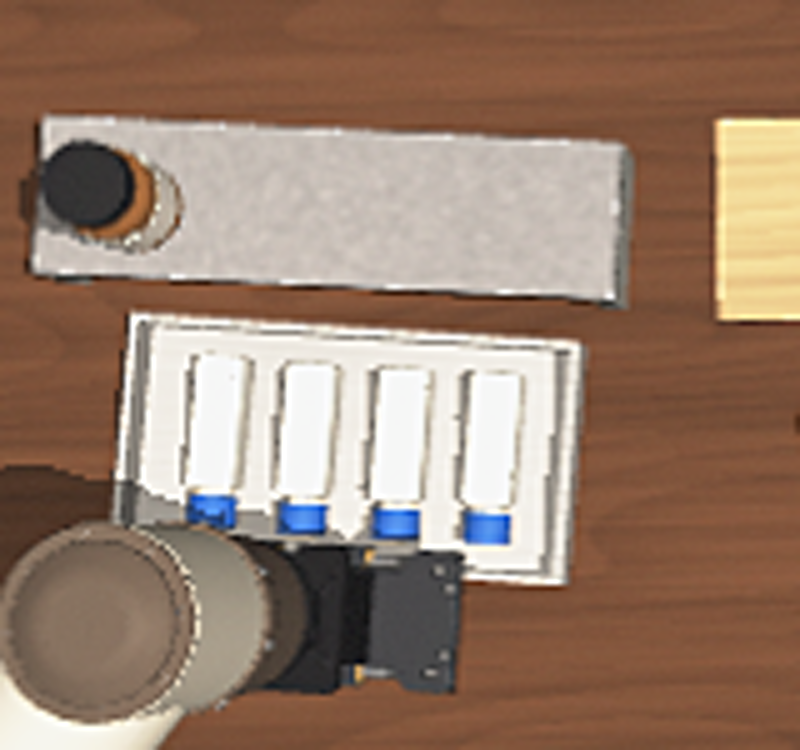

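The tray has followed and the bottles sit still. The tool is pressing down on the fin (Fz about 26 N), so I ease it up and measure.

Request:
move_arm(
  rows=[
    [[0, 0, -1], [0, 0, 0]],
    [[0, 0, -1.5], [0, 0, 0]],
    [[0, 0, -1.5], [0, 0, 0]],
  ],
)

```text
clock: 47.53
tool_pos: [429.7, 279.3, 15.7]
eef_rot: [0.04, 0.999, -0.004, -0.004]
force: [-9.9, -2.8, 10.4]
finger_gap: 11.7
grasp_force: 49.9
```

```bash
python3 - <<'E'
from fit import *
p=bot.get_image('top')
f=lambda L:np.array(L,float)/5-.1+[140,120]
t=rectfit(p,f([(131,313),(582,342),(567,583)]),[(70,130),(70,-130),(-70,-130)],30,[520,270,-5])
r=[653.78,268.35,-4.27]
M=R.from_euler('z',r[2],degrees=True).as_matrix()
print('tray in riser',M.T@np.array([t[0]-r[0],t[1]-r[1],0]), t[2]-r[2])
g=w(t,-92.5,0); print('fin',g, 'home fin',w(r,-127.5,0))
plan((*w(r,-127.5,0),16),85.73)
E
```

```text
pose [518.82 265.29  -4.83] res [[0.56, 0.31], [-0.08, -0.33], [-0.48, 0.02]]
tray in riser [-134.35864526  -13.10355785    0.        ] -0.5561340259645178
fin [426.6 273.1] home fin [526.6 277.8]
47.58 [429.7 279.3  15.7] [ 0.0396  0.9992 -0.004  -0.004 ] F [-9.7 -3.5 11. ] gap 11.7 49.9
tilt [-0.0084 -0.0077] yaw_y 85.47 shift [-96.7   6.2  -1.1] turnz -0.005
```

Request:
move_arm(
  rows=[
    [[0, 1, -1], [0, 0, 0]],
    [[0, 3, -1.5], [0, 0, 0]],
    [[0, 5, -1.5], [0, 0, 0]],
    [[0, 7, -1.5], [0, 0, 0]],
    [[0, 9, -1.5], [0, 0, 0]],
  ],
)

```text
clock: 48.0
tool_pos: [434.0, 292.0, 16.7]
eef_rot: [0.038, 0.999, -0.001, -0.001]
force: [-0.2, -1.6, -5.6]
finger_gap: 11.9
grasp_force: 49.9
```

Request:
move_arm(
  rows=[
    [[-2, 1, 0], [0, 0, 0]],
    [[-4, 3, 0], [0, 0, 0]],
    [[-6, 5, 0], [0, 0, 0]],
    [[-8, 6, 0], [0, 0, 0]],
    [[-10, 6, 0], [0, 0, 0]],
  ],
)

```text
clock: 48.42
tool_pos: [445.3, 298.4, 17.3]
eef_rot: [0.037, 0.999, 0.0, 0.0]
force: [-0.2, -0.1, -5.8]
finger_gap: 11.6
grasp_force: 49.9
```

```bash
cat > corners.py <<'E'
from fit import *
def tray(p):
    """refine tray corners from its bright rim: mask of network -> quadrilateral from side lines"""
    d=bot.cut_out(p,'tray')[0]; m=d['mask'].astype(np.uint8)
    c=max(cv2.findContours(m,0,1)[0],key=cv2.contourArea)[:,0].astype(float)
    return d,c
E
python3 - <<'E'
from corners import *
st(); p=bot.get_image('top')
g=cv2.cvtColor(p['frame'],cv2.COLOR_RGB2GRAY)
# fit far edge, left edge, right edge of tray rim: dark table -> bright rim transitions
def edge(pts,axis,sign):
    out=[]
    for a in pts:
        line=(g[:,a] if axis==0 else g[a,:]).astype(int); out.append(line)
    return out
G=cv2.resize(p['frame'][120:270,140:300],None,fx=5,fy=5,interpolation=cv2.INTER_CUBIC)
b=cv2.cvtColor(G,cv2.COLOR_RGB2GRAY).astype(float)
def first(v,idx,th=130):
    k=[i for i in idx if v[i]>th]; return k[0]+.0 if k else None
far=[(x,first(b[:,x],range(290,420))) for x in range(170,540,20)]
rt=[(first(b[y,:],range(660,480,-1)),y) for y in range(390,520,15)]
lf=[(first(b[y,:],range(60,220)),y) for y in range(350,450,15)]
def ln(P):
    P=np.array([q for q in P if None not in q],np.float32); vx,vy,x,y=cv2.fitLine(P,cv2.DIST_HUBER,0,.01,.01).ravel(); return np.array([vx,vy]),np.array([x,y])
def X(a,b_):
    s=np.linalg.solve(np.c_[a[0],-b_[0]],b_[1]-a[1]); return a[1]+s[0]*a[0]
F,Rr,L=ln(far),ln(rt),ln(lf); print(X(F,L).round(1),X(F,Rr).round(1))
f=lambda A:np.array(A,float)/5-.1+[140,120]
t=rectfit(p,f([X(F,L),X(F,Rr)]),[(70,130),(70,-130)],30,[520,270,-5])
r=[653.78,268.35,-4.27]; M=R.from_euler('z',r[2],degrees=True).as_matrix()
print('tray in riser',M.T@np.array([t[0]-r[0],t[1]-r[1],0]),t[2]-r[2])
E
```

```text
48.42 [445.3 298.4  17.3] [3.720e-02 9.993e-01 2.000e-04 1.000e-04] F [-0.2 -0.1 -5.8] gap 11.6 49.9
[ 93.8 286.6] [547.8 306.3]
pose [537.35 285.5   -4.  ] res [[0.62, 0.04], [-0.62, -0.03]]
tray in riser [-117.3801282     8.42941099    0.        ] 0.27045318171027377
```

Request:
move_arm(
  rows=[
    [[-3, -1, 0.5], [0, 0, 0]],
    [[-8, -2, 0.8], [0, 0, 0]],
    [[-14, -3, 0.8], [0, 0, 0]],
    [[-21, -4, 0.8], [0, 0, 0]],
    [[-28, -5, 0.8], [0, 0, 0]],
  ],
)

```text
clock: 48.88
tool_pos: [473.3, 290.5, 16.8]
eef_rot: [0.038, 0.999, 0.0, 0.0]
force: [-2.6, 0.2, -4.6]
finger_gap: 11.6
grasp_force: 49.9
```

Request:
move_arm(
  rows=[
    [[-7, 0, 0], [0, 0, 0]],
    [[-14, 0, 0], [0, 0, 0]],
    [[-21, 0, 0], [0, 0, 0]],
    [[-28, 0, 0], [0, 0, 0]],
    [[-34, 0, 0], [0, 0, 0]],
  ],
)

```text
clock: 49.3
tool_pos: [507.2, 288.0, 16.5]
eef_rot: [0.038, 0.999, -0.0, 0.0]
force: [-1.4, -0.1, -3.9]
finger_gap: 11.6
grasp_force: 49.9
```

```bash
python3 - <<'E'
from fit import *
st(); p=bot.get_image('top'); save(p,'tr5.png',(140,120,300,270),5)
E
```

```text
49.3 [507.2 288.   16.5] [ 0.0377  0.9993 -0.      0.    ] F [-1.4 -0.1 -3.9] gap 11.6 49.9
```

View pics/tr5.png

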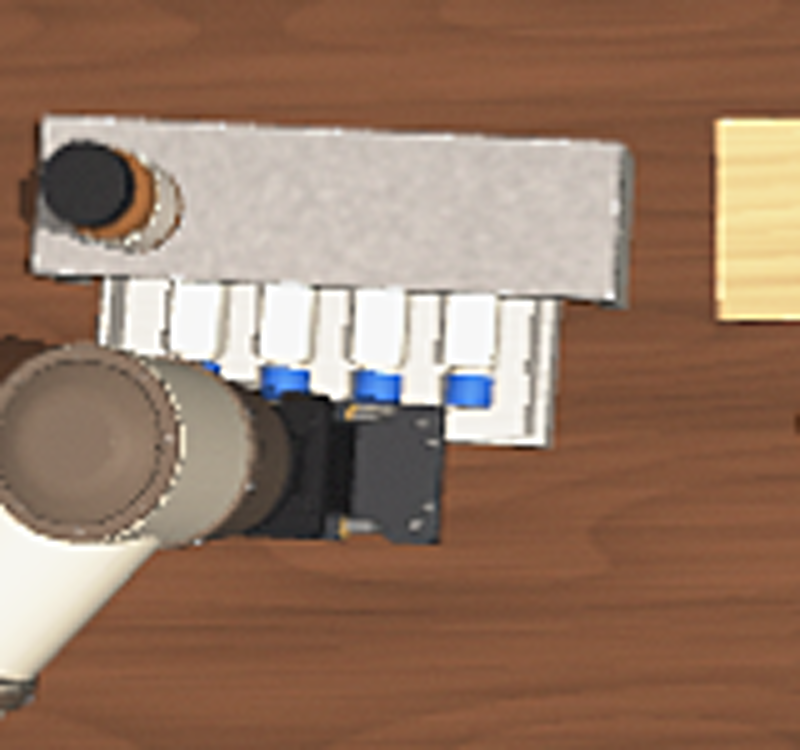

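The tray is going in squarely under the shelf, with about 20 mm left. I push slowly until it meets the rail.

Request:
move_arm(
  rows=[
    [[-3, 0, 0], [0, 0, 0]],
    [[-6, 0, 0], [0, 0, 0]],
    [[-9, 0, 0], [0, 0, 0]],
    [[-12, 0, 0], [0, 0, 0]],
    [[-14, 0, 0], [0, 0, 0]],
  ],
)

```text
clock: 49.77
tool_pos: [520.5, 287.1, 16.7]
eef_rot: [0.038, 0.999, 0.0, 0.0]
force: [-2.2, 1.1, -5.2]
finger_gap: 11.4
grasp_force: 49.9
```

Request:
move_arm(
  rows=[
    [[-1, 0, 0], [0, 0, 0]],
    [[-2, 0, 0], [0, 0, 0]],
    [[-3, 0, 0], [0, 0, 0]],
    [[-4, 0, 0], [0, 0, 0]],
    [[-5, 0, 0], [0, 0, 0]],
  ],
)

```text
clock: 50.18
tool_pos: [525.3, 286.7, 16.7]
eef_rot: [0.038, 0.999, -0.0, -0.0]
force: [-1.5, 0.2, -4.9]
finger_gap: 11.8
grasp_force: 49.9
```

Request:
move_arm(
  rows=[
    [[-1, 0, 0], [0, 0, 0]],
    [[-2, 0, 0], [0, 0, 0]],
    [[-3, 0, 0], [0, 0, 0]],
    [[-4, 0, 0], [0, 0, 0]],
  ],
)

```text
clock: 50.52
tool_pos: [529.1, 286.2, 16.6]
eef_rot: [0.038, 0.999, -0.0, -0.0]
force: [-3.8, -0.8, -3.9]
finger_gap: 11.4
grasp_force: 49.9
```

Request:
move_arm(
  rows=[
    [[-1, 0, 0], [0, 0, 0]],
    [[-2, 0, 0], [0, 0, 0]],
    [[-2, 0, 0], [0, 0, 0]],
  ],
)

```text
clock: 50.77
tool_pos: [529.8, 285.2, 16.2]
eef_rot: [0.037, 0.999, -0.001, -0.002]
force: [-6.6, -1.4, -2.3]
finger_gap: 11.4
grasp_force: 50.0
```

Request:
move_arm(
  rows=[
    [[-1, 0, 0], [0, 0, 0]],
    [[-2, 0, 0], [0, 0, 0]],
    [[-3, 0, 0], [0, 0, 0]],
    [[-3, 0, 0], [0, 0, 0]],
  ],
)

```text
clock: 51.1
tool_pos: [529.8, 285.0, 15.8]
eef_rot: [0.038, 0.999, -0.002, -0.004]
force: [-15.2, 1.8, 0.4]
finger_gap: 11.9
grasp_force: 50.0
```

Request:
move_arm(
  rows=[
    [[2, 0, 0], [0, 0, 0]],
    [[3, 0, 1], [0, 0, 0]],
    [[3, 0, 1], [0, 0, 0]],
  ],
  squeeze=10,
)

```text
clock: 51.35
tool_pos: [529.9, 285.2, 15.8]
eef_rot: [0.038, 0.999, -0.001, -0.001]
force: [-5.2, -2.3, -0.6]
finger_gap: 12.0
grasp_force: 10.0
```

Request:
move_arm(
  rows=[
    [[0, 0, 0], [0, 0, 0]],
    [[0, 0, 0], [0, 0, 0]],
    [[0, 0, 0], [0, 0, 0]],
    [[0, 0, 0], [0, 0, 0]],
    [[0, 0, 0], [0, 0, 0]],
  ],
  fingers=40,
)

```text
clock: 51.77
tool_pos: [532.3, 287.0, 16.3]
eef_rot: [0.037, 0.999, 0.001, 0.001]
force: [0.1, 0.0, 0.7]
finger_gap: 35.9
grasp_force: 0.0
```

Request:
move_arm(
  rows=[
    [[0, 0, -20], [0, 0, 0]],
    [[0, 0, -50], [0, 0, 0]],
    [[0, 0, -80], [0, 0, 0]],
    [[20, 0, -120], [0, 0, 0]],
    [[40, 0, -150], [0, 0, 0]],
  ],
)

```text
clock: 52.18
tool_pos: [492.3, 289.5, 167.5]
eef_rot: [0.038, 0.999, 0.0, 0.001]
force: [0.2, 1.3, 0.6]
finger_gap: 40.0
grasp_force: 0.0
```

Request:
move_arm(
  rows=[
    [[70, -150, 0], [0, 0, 0]],
    [[70, -150, 0], [0, 0, 0]],
    [[70, -150, 0], [0, 0, 0]],
    [[70, -150, 0], [0, 0, 0]],
    [[70, -150, 0], [0, 0, 0]],
  ],
)

```text
clock: 52.6
tool_pos: [405.4, 139.6, 165.3]
eef_rot: [0.039, 0.999, -0.001, -0.002]
force: [0.4, -1.0, 0.3]
finger_gap: 40.3
grasp_force: 0.0
```

```bash
python3 - <<'E'
from fit import *
st(); p=bot.get_image('top'); cv2.imwrite('pics/end.png',cv2.resize(p['frame'][90:290,130:530,::-1],None,fx=2,fy=2,interpolation=cv2.INTER_CUBIC))
save(p,'tr6.png',(140,120,300,270),5)
E
```

```text
52.6 [405.4 139.6 165.3] [ 3.920e-02  9.992e-01 -7.000e-04 -1.800e-03] F [ 0.4 -1.   0.3] gap 40.3 0.0
```

View pics/end.png

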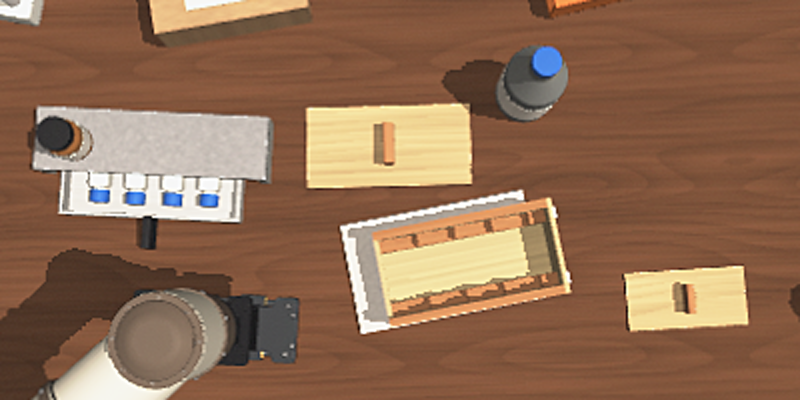

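```bash
python3 - <<'E'
from fit import *
p=bot.get_image('top')
px=np.array([(59.5,213),(240,222)])/2-.25+[130,90]
t=rectfit(p,px,[(-70,130),(-70,-130)],30,[619,271,-4])
r=[653.78,268.35,-4.27]; M=R.from_euler('z',r[2],degrees=True).as_matrix()
print('tray in riser',M.T@np.array([t[0]-r[0],t[1]-r[1],0]),t[2]-r[2]); st()
E
```

```text
pose [620.86 274.01  -4.36] res [[0.21, 0.02], [-0.21, -0.01]]
tray in riser [-33.2507015    3.19536748   0.        ] -0.09418002750707188
52.7 [410.3 144.1 166.6] [3.800e-02 9.993e-01 8.000e-04 1.200e-03] F [0.6 0.  0.2] gap 39.7 0.0
```

The tray is home and square at x = −33 mm in the riser frame. The lid is flat with its handle up, the box lies on the board, and the jug and jar have not moved. I hand the job in.

```bash
python3 -c "
from plant import bot
print(bot.hand_in())"
```

```text
the job is handed in; nothing more can be done
None
```

The job is handed in, with no verdict returned. The last pictures show the box on its back on the board, the larger lid flat with its handle up, and all four bottles on their sides in the tray. The tray is against the back rail, and the jug and jar are undisturbed.

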